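Empty the block chute into the catch pan

ROBOT

A 7-joint arm with a two-finger parallel gripper is mounted at the origin on the work surface. World frame = base frame: x ahead of the robot, y to its left, z up, the work surface at z = 0. Lengths are in m, angles in rad, forces in N, time in s.
With the tool pointing down it reaches from about 0.425 to 0.875 m from the base axis. Payload 4.7 kg.
Tool frame: the origin (TCP) lies at the centre of the arm's flange, where the gripper is bolted on; the fingertips stand 182 mm ahead of it and the grasp point (between the pads) lies 164 mm ahead of it; z points along the fingers, y is the line along which they close (so a half turn about z gives the same grasp; the last joint's range is limited). The gripper opens to 87 mm and grips with 3 to 60 N. Pads are 19 mm wide; open, the fingers measure 117 mm over their backs; the gripper's body (75 mm by 190 mm) begins 51 mm behind the grasp point.
Start: joints at [1.175, 0.321, -0.07, 1.45, 0.023, 1.371, -0.057], TCP at [0.259, -0.596, 0.405] pointing down, gripper open.
Joint ranges: [-2.86, 2.86], [-0.3, 2.09], [-1.38, 1.24], [0.06, 2.45], [-1.56, 4.7], [0.09, 2.05], [-2.69, 2.69]. Speed limits (rad/s): [2.57, 2.57, 3.14, 3.14, 3.14, 3.14, 3.14].

INTERFACE

Orientations are given as a unit quaternion [x, y, z, w].
In Python, from bench import env gives the robot as it stands.
- The arm moves only by the tool arm_command, never from a script. Its argument "increments" is a list of rows, each a list of 5 numbers: the opening, from 0 (shut) to 1 (fully open), then the shift along the tool's x, y, z in units of 40 mm (1.0 is 40 mm), then the turn about the tool's z in rad. In form: [[fingers, tx, ty, tz, twist], ...]. A call has exactly 5 rows; each row is the pose to reach, as a shift and turn from the pose commanded when the call began, along the tool's axes at that moment; what a row does not reach only later rows make up. A row lasts 1/10 s, in which the tool goes at most 50 mm and 8.59 degrees, less where a joint would pass 70% of its speed; a pose out of reach is approached as far as the arm can. A call with a gripper value outside its range is refused whole. The fingers move at their own pace and stop on an object; "grip_force" is the grip in N (left out, the last holds). Time passes only in rows, so rows that repeat a pose let the fingers close, or fill a call up. It gives the time, the measured TCP pose, the force, the opening and the grip force at its end, in the units of the state.
- env.get_obs(): the state, without advancing time (a new reading comes with each control period).
- env.grab_frame(name): name is "scene" or "side" or "wrist"; returns the picture (384x512x3 uint8, red, green, blue); there is no depth.
- env.calibration(name): a dict with "fx", "fy", "cx", "cy" (pixels), "world_from_camera" (4x4, takes a point from camera to world coordinates). Camera axes: x right, y up, looking along -z (the intrinsics and any distortion apply to the point x, -y, -z); pixel columns grow to the right and rows downward; lengths in m; the calibration is good to about 2 mm. A picture is of the moment at which its call begins: read the wrist's pose just before it. calibration takes no time and is no camera call; for the wrist camera it gives the pose at the moment of the call.
- env.close_job(): hands the job in; it is judged then, once.
The state is a dict: "time_s": time; "joint_positions": joint angles; "joint_velocities": joint speeds; "effort": joint torques, N m; "position": TCP position; "ee_rot": TCP orientation; "wrist_force": force on the tool from outside, world axes, zero at the start; "moment": the same for the moment, N m; "gripper_width": finger opening in m; "grasp_force": force on a finger pad.
Only numpy, scipy, OpenCV 4.12 (cv2) and the standard library are available. Lean on these libraries where they do the work, as an engineer would, in place of code of your own. Each camera call takes 0.05 s, during which the arm holds its last target. There are 200 camera calls.

TASK

Gather all the hornbeam blocks into the zinc pan: draw the lock pin of the chute's gate and park it in the side notch, hanging by its collar, then hold the pan off the bench under the lip, pushing the gate's paddle with its front wall so that the gate opens and every block in the chute slides into the pan, still held against the open gate until it has them all. Set the pan flat on the middle of the cork mat, with the blocks lying loose on the bench put into it too (and any that missed), the gate sprung shut again and the pin left in the notch. Leave the mallet, try square, loupe and wippen where they lie.

Things in the scene. Friction and masses are not known exactly. Their poses are not given: they have to be found in the camera images.
- stand: fixed wooden chute on a stand. Origin on the bench below the middle of the chute's lower edge (the lip); +y points uphill, blocks slide out to -y. Foot 14 mm thick, y = 45 to 305, x = -85 to 65 mm; a post below the chute at y = 100 to 130 mm. On the -x side: the pin's bracket (x = -62, y = 48 mm) and a column (x = -62, y = 120 mm) with the notch plate
- lip (a point): middle of the chute's lower edge, 165 mm above the bench. The waxed floor (friction about 0.25) slopes at 28 deg, is 280 mm long and 40 mm wide between side walls 8 mm thick and 32 mm high; the top end is 327 mm above the bench
- bore (a point): mouth of the upright blind bore that holds the pin, 13.5 mm wide, 38 mm deep, 165 mm above the bench, in a steel block 30 x 30 mm wide whose underside is 117 mm above the bench
- notch (a point): where the pin parks: on the top (173 mm high) of a level steel plate 8 mm thick, 56 mm wide along y. Its slot, 16 mm wide, is open to the stand's -x and runs from x = -126 (mouth) to -90 mm (closed end); this point is at x = -102, y = 120 mm of the stand. The space below is free. The chute's side wall (x = -28 mm) rises to 265 mm above the bench beside it
- gate (a joint): angle of the sprung gate at the lip: 0 shut, from 0.55 clear of the blocks, stop at 0.65. Axle 60 mm uphill of the lip, 150 mm high. Pushing the paddle uphill opens it (2 N at first, up to 6 N; 40 mm of push at 95 mm height gives about 0.6); let go, it springs shut. With the pin in the bore it cannot pass about 0.15. Open, the gate plate hangs no lower than 105 mm above the bench
- paddle (a point): middle of the front (downhill) face of the gate's paddle, a steel plate 60 mm wide hanging below the lip; moves with the gate. Shut, it is upright, reaches from 55 to 121 mm above the bench, and its face is 15 mm uphill of the lip, square to the stand's y; the point is 90 mm high
- pin: round steel lock pin, upright in the bore at the start. Origin at the centre of its lower end, z along it: shank 12 mm thick, 88 mm long; collar 26 mm wide, 6 mm thick; then a grip knob 22 mm wide, 40 mm high (134 mm in all), 120 g. In the bore its lower end is 127 mm above the bench
- pin_collar (a point): centre of the underside of the pin's collar, 88 mm above its lower end; parked, it lies on the notch plate
- pan: open zinc catch pan, 130 (x) x 190 (y) mm, walls and floor 4 mm, side and front (+y) walls 50 mm high, back (-y) wall 75 mm; origin at the centre of its underside, about 250 g. On the middle of the back wall a wooden grip tab 50 mm wide (x), 12 mm thick (y), 48 to 104 mm high, centred at y = -93 mm: pinch it from above. The front wall pushes the paddle
- mat: fixed cork mat, 210 (x) x 170 (y) x 4 mm, origin at the centre of its underside; the pan's final place
- chute_block1: rough-sawn pale hornbeam block, 30 x 62 x 24 mm (its own x, y, z, long side along y), 36 g, origin at its centre; lies in the chute behind the gate at the start
- chute_block2: rough-sawn pale hornbeam block, 30 x 62 x 24 mm (its own x, y, z, long side along y), 36 g, origin at its centre; lies in the chute behind the gate at the start
- chute_block3: rough-sawn pale hornbeam block, 30 x 62 x 24 mm (its own x, y, z, long side along y), 36 g, origin at its centre; lies in the chute behind the gate at the start
- chute_block4: rough-sawn pale hornbeam block, 30 x 62 x 24 mm (its own x, y, z, long side along y), 36 g, origin at its centre; lies in the chute behind the gate at the start, the uppermost; or is absent
- bench_block1: rough-sawn pale hornbeam block, 30 x 62 x 24 mm (its own x, y, z, long side along y), 36 g, origin at its centre; lies flat on the bench at the start, or is absent
- bench_block2: rough-sawn pale hornbeam block, 30 x 62 x 24 mm (its own x, y, z, long side along y), 36 g, origin at its centre; lies flat on the bench at the start, or is absent
- bench_block3: rough-sawn pale hornbeam block, 30 x 62 x 24 mm (its own x, y, z, long side along y), 36 g, origin at its centre; lies flat on the bench at the start, or is absent
- bench_block4: rough-sawn pale hornbeam block, 30 x 62 x 24 mm (its own x, y, z, long side along y), 36 g, origin at its centre; lies flat on the bench at the start, or is absent
- mallet: boxwood mallet, 190 mm long, head 85 x 48 mm; leave it alone. Origin under the middle of its handle
- try_square: zinc try square, 120 x 140 mm; leave it alone. Origin at the underside of its middle
- loupe: nickel loupe, 52 mm wide, 46 mm high; leave it alone. Origin at the underside of its middle
- wippen: dark walnut wippen, 110 mm long, 64 mm high; leave it alone. Origin at the underside of its middle
Not all that is in view belongs to the job. Leave any black or red look-alike of the bench_block2 alone.

How it is judged:
By the outcome, as a careful person would: the job done as asked, in the order asked, and still so for the second after the job is handed in, with the robot touching nothing.
Of chute_block4, bench_block1, bench_block2, bench_block3, bench_block4 only 3 to 5 are there at a start; the rules pass over those that are not, and their reading is None.
At some moment in a run one of pan, bench_block1, bench_block2, bench_block3, bench_block4 may be knocked a few centimetres aside while the robot is not near it.
It also fails if it takes over 210 s, if anything falls off the work surface, if the arm or the gripper's body presses on something with over 40 N, if the wrist force passes 120 N, or if a joint passes its speed limit or range.

## Working session

There is one attempt and no reset: what is moved stays moved. The work goes in short steps, Python scripts to look and compute and a tool call to move; the robot and the scene stay as the last step left them, time stands still between calls to the robot, and variables do not carry over. Pictures are saved under pics/ and viewed, at most 14 in all, crops included, and the job is handed in when it is done.

Besides the shell and the picture viewer there is one more tool, called by a JSON object that holds its "method" and its "body", one argument or row to a line. arm_command: Moves the arm, as the interface text tells. Its arguments: {"type":"object","properties":{"increments":{"type":"array","items":{"type":"array","items":{"type":"number"}}},"grip_force":{"type":"number"}},"required":["increments"]}

```bash
ls; mkdir -p pics; cat > h.py <<'E'
import numpy as np, cv2
from bench import env
def snap(n,f):
    c=env.calibration(n); im=np.array(env.grab_frame(n)); cv2.imwrite(f'pics/{f}.png',im[:,:,::-1]); np.save(f'pics/{f}.npy',np.array([c['fx'],c['fy'],c['cx'],c['cy'],*np.array(c['world_from_camera']).ravel()])); return im
def cal(f):
    a=np.load(f'pics/{f}.npy'); return a[:4],a[4:].reshape(4,4)
def ray(f,u,v):
    (fx,fy,cx,cy),T=cal(f); d=T[:3,:3]@np.array([(u-cx)/fx,-(v-cy)/fy,-1]); return T[:3,3],d
def pt(f,u,v,z):
    o,d=ray(f,u,v); return o+d*(z-o[2])/d[2]
def proj(f,p):
    (fx,fy,cx,cy),T=cal(f); q=np.linalg.inv(T)@np.append(p,1); return cx+fx*q[0]/-q[2], cy-fy*q[1]/-q[2]
E
python3 - <<'E'
from h import *
for n in ['scene','side','wrist']:
    snap(n,n+'0'); print(env.calibration(n))
print(env.get_obs())
a=np.hstack([cv2.imread('pics/scene0.png'),cv2.imread('pics/side0.png')])
E
```

```text
pics
{'fx': 400.03034815595936, 'fy': 400.03034815595936, 'cx': 252.16213315158785, 'cy': 192.7753482008389, 'world_from_camera': array([[ 0.876534  , -0.28463573,  0.38816318,  1.06675561],
       [ 0.48127246,  0.53176149, -0.69685474, -0.90074897],
       [-0.00806048,  0.79762912,  0.60309436,  0.9430649 ],
       [ 0.        ,  0.        ,  0.        ,  1.        ]])}
{'fx': 430.16910376268606, 'fy': 430.16910376268606, 'cx': 256.0692076311019, 'cy': 193.75814745843294, 'world_from_camera': array([[-0.94147136,  0.17368176, -0.28890539,  0.17678992],
       [-0.3370831 , -0.49162599,  0.80291897,  1.05322766],
       [-0.00258102,  0.85331034,  0.52139698,  0.86729394],
       [ 0.        ,  0.        ,  0.        ,  1.        ]])}
{'fx': 309.84654769395723, 'fy': 309.84654769395723, 'cx': 258.2876170280184, 'cy': 191.62661112486143, 'world_from_camera': array([[ 0.39920411,  0.87696094,  0.26753613,  0.33215768],
       [-0.91686149,  0.38216389,  0.115394  , -0.56436247],
       [-0.00104662, -0.29135933,  0.95661311,  0.38498411],
       [ 0.        ,  0.        ,  0.        ,  1.        ]])}
{'time_s': 0.15, 'joint_positions': array([ 1.17512584,  0.32162882, -0.07010818,  1.45136862,  0.0225998 ,
        1.37077873, -0.05691928]), 'joint_velocities': array([ 0.00111297, -0.00229024,  0.00137249, -0.00202445,  0.0010123 ,
       -0.00097226,  0.00097488]), 'effort': array([-3.33093476e-04, -4.91798866e+01, -4.04754952e-01, -3.12876356e+01,
       -6.39672973e-02,  4.04581265e-02,  1.37244606e-04]), 'position': array([ 0.25888605, -0.59606211,  0.40394141]), 'ee_rot': array([ 9.79081383e-01,  2.03467832e-01, -1.79357662e-04, -6.74835579e-04]), 'wrist_force': array([ 0.22538505, -0.51513828,  0.10837944]), 'moment': array([-0.04859217, -0.02969047,  0.000534  ]), 'grasp_force': 0.0, 'gripper_width': 0.08704882445500478}
```

View pics/scene0.png

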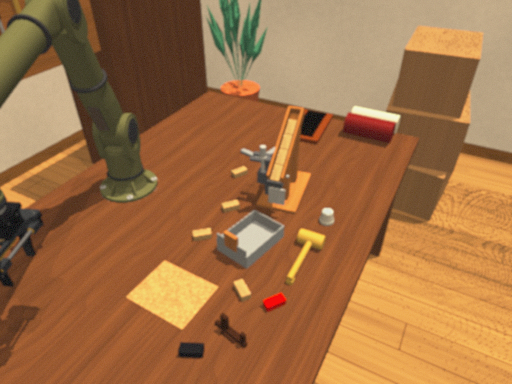

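View pics/side0.png

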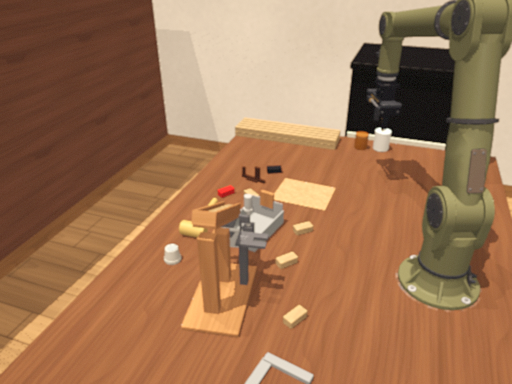

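The scene shows four pale blocks on the bench at (239,171), (230,205), (202,235) and (242,289). The pan is near (250,238), the mat near (172,293) and the stand near (285,170). The side view shows the stand's back at (220,260). I'll enlarge both pictures to measure.

```bash
python3 - <<'E'
from h import *
a=cv2.imread('pics/scene0.png')[95:275,190:340]; cv2.imwrite('pics/c1.png',cv2.resize(a,None,fx=3.3,fy=3.3,interpolation=cv2.INTER_CUBIC))
a=cv2.imread('pics/side0.png')[175:335,165:315]; cv2.imwrite('pics/c2.png',cv2.resize(a,None,fx=3.7,fy=3.7,interpolation=cv2.INTER_CUBIC))
# pale blocks
for f in ['scene0','side0']:
    im=cv2.imread(f'pics/{f}.png'); h=cv2.cvtColor(im,cv2.COLOR_BGR2HSV)
    m=cv2.inRange(h,(16,60,150),(30,190,255)); 
    n,l,s,c=cv2.connectedComponentsWithStats(m)
    for i in range(1,n):
        if s[i][4]>40:
            b=cv2.boxPoints(cv2.minAreaRect(np.argwhere(l==i)[:,::-1].astype(np.float32))).round(0).tolist()
            print(f,s[i].tolist(),c[i].round(1),pt(f,*c[i],0.02).round(3)[:2],b)
E
```

```text
scene0 [28, 0, 18, 17, 112] [36.6  7.8] [-2.914  1.842] [[26.0, 11.0], [39.0, -5.0], [48.0, 2.0], [34.0, 18.0]]
scene0 [201, 0, 41, 89, 1619] [216.6  49. ] [-0.595  1.571] [[200.0, 0.0], [236.0, -3.0], [243.0, 86.0], [208.0, 89.0]]
scene0 [238, 0, 20, 42, 299] [245.3  11.4] [-0.97   2.656] [[238.0, 0.0], [257.0, 0.0], [257.0, 41.0], [238.0, 41.0]]
scene0 [243, 0, 269, 153, 24846] [383.8  55. ] [0.515 1.994] [[243.0, 152.0], [243.0, 0.0], [511.0, 0.0], [511.0, 152.0]]
scene0 [0, 21, 29, 36, 265] [11.2 36.3] [-2.246  1.082] [[-7.0, 50.0], [20.0, 16.0], [29.0, 23.0], [1.0, 57.0]]
scene0 [0, 65, 82, 108, 5484] [ 36.2 116.4] [-0.827  0.213] [[-33.0, 107.0], [60.0, 61.0], [92.0, 126.0], [0.0, 172.0]]
scene0 [270, 119, 27, 63, 556] [283.2 149.9] [0.442 0.508] [[269.0, 179.0], [288.0, 117.0], [297.0, 120.0], [278.0, 182.0]]
scene0 [25, 153, 42, 24, 184] [ 45.3 164.2] [-0.401 -0.073] [[24.0, 173.0], [64.0, 151.0], [67.0, 156.0], [27.0, 178.0]]
scene0 [449, 156, 63, 43, 1517] [482.2 176.6] [1.234 0.696] [[447.0, 185.0], [456.0, 154.0], [517.0, 170.0], [509.0, 201.0]]
scene0 [231, 166, 16, 9, 8
[... 3721 characters left out ...]
1 228.3] [0.78 0.03] [[177.0, 232.0], [180.0, 218.0], [207.0, 224.0], [205.0, 238.0]]
side0 [293, 221, 20, 13, 180] [302.4 227.2] [ 0.428 -0.101] [[292.0, 225.0], [311.0, 220.0], [313.0, 230.0], [295.0, 235.0]]
side0 [276, 252, 22, 16, 223] [285.9 259.1] [0.433 0.075] [[274.0, 257.0], [295.0, 250.0], [299.0, 261.0], [278.0, 268.0]]
side0 [398, 257, 82, 50, 942] [431.9 289.3] [0.017 0.064] [[391.0, 286.0], [404.0, 255.0], [481.0, 287.0], [468.0, 319.0]]
side0 [182, 287, 21, 41, 396] [194. 311.] [0.601 0.356] [[182.0, 325.0], [197.0, 286.0], [212.0, 292.0], [196.0, 331.0]]
side0 [283, 305, 24, 23, 304] [294.1 315.6] [0.351 0.284] [[280.0, 318.0], [299.0, 302.0], [308.0, 313.0], [290.0, 329.0]]
```

View pics/c1.png

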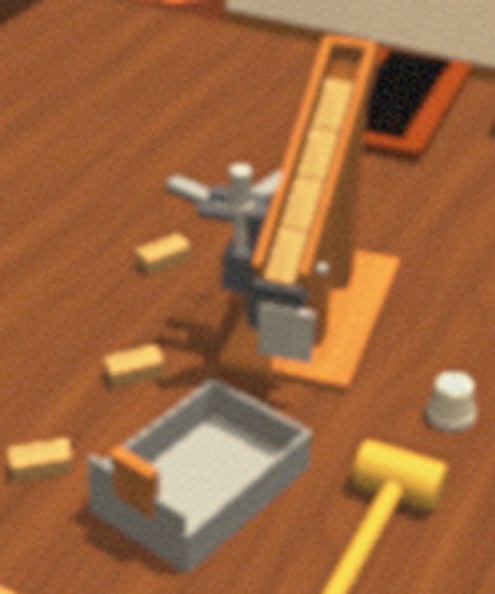

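View pics/c2.png

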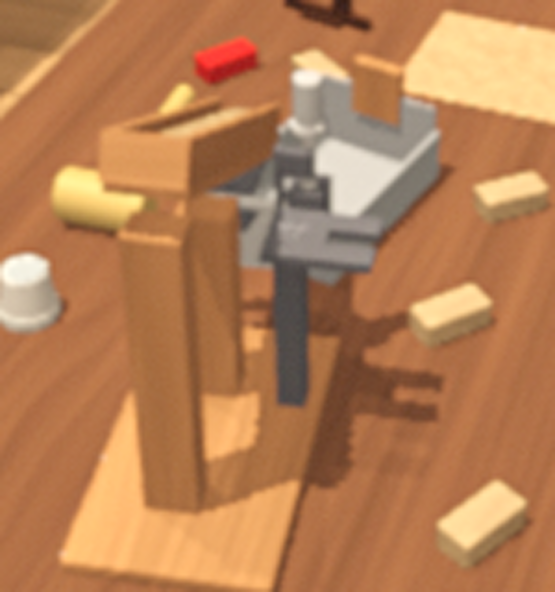

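The enlarged pictures show four blocks in the chute and four loose on the bench, so eight to gather. The pin knob is at c1 (240,170) and the paddle at c1 (288,330). I'll fit the stand, pan and mat poses from these points.

```bash
cat > fit.py <<'E'
from h import *
from scipy.optimize import least_squares
def W(s,p):
    c,n=np.cos(s[2]),np.sin(s[2]); return np.array([s[0]+c*p[0]-n*p[1],s[1]+n*p[0]+c*p[1],p[2]])
A=lambda u,v:(190+u/3.3,95+v/3.3); B=lambda u,v:(165+u/3.7,175+v/3.7)
def fit(F,s0,name):
    F=[(f,np.array(q),np.array(p)/1000) for f,q,p in F]
    r=lambda s:np.concatenate([np.array(proj(f,W(s,p)))-q for f,q,p in F])
    o=least_squares(r,s0,loss='soft_l1'); print(name,o.x.round(4),'res',r(o.x).reshape(-1,2).round(1).tolist()); return o.x
E
python3 - <<'E'
from fit import *
S='scene0';D='side0'
fit([(S,A(240,170),(-62,48,261)),(S,A(262,302),(-30,15,121)),(S,A(315,310),(30,15,121)),(S,A(312,360),(30,15,55)),(S,A(258,352),(-30,15,55)),(S,A(347,383),(65,45,14)),(S,A(398,258),(65,305,14)),
(D,B(62,558),(65,305,14)),(D,B(272,588),(-85,305,14)),(D,B(340,338),(-85,45,14)),(D,B(306,73),(-62,48,261)),(S,A(240,185),(-62,48,240))],[.55,.1,-.3],'stand')
fit([(S,A(215,382),(-65,95,50)),(S,A(311,432),(65,95,50)),(S,A(187,515),(65,-95,75)),(S,A(90,458),(-65,-95,75)),(S,A(190,568),(65,-95,0)),(S,A(92,506),(-65,-95,0)),
(D,B(440,130),(-65,-95,75)),(S,A(114,447),(-25,-99,104)),(S,A(156,470),(25,-99,104)),(D,B(357,57),(25,-87,104)),(D,B(404,68),(-25,-87,104))],[.55,-.1,-.5],'pan')
for f in ['scene0','side0']:
    im=cv2.imread(f'pics/{f}.png'); m=cv2.inRange(cv2.cvtColor(im,cv2.COLOR_BGR2HSV),(16,60,150),(30,190,255))
    n,l,s,c=cv2.connectedComponentsWithStats(m)
    for i in range(1,n):
        b=s[i]
        if (f=='scene0' and b[0]==127) or (f=='side0' and b[0]==274):
            k=(l==i).astype(np.uint8); k=cv2.morphologyEx(k,cv2.MORPH_CLOSE,np.ones((5,5)))
            cn=max(cv2.findContours(k,0,2)[0],key=cv2.contourArea)
            q=cv2.approxPolyDP(cv2.convexHull(cn),5,True).reshape(-1,2); w=np.array([pt(f,*x,.004)[:2] for x in q]); print(f,'mat',q.tolist(),w.round(3).tolist(),w.mean(0))
E
```

```text
stand [0.6026 0.0966 0.1777] res [[-0.1, -0.8], [-1.1, 0.2], [-0.4, 1.0], [-0.3, 0.8], [-0.2, -0.0], [0.1, -0.4], [-0.3, -0.9], [-1.1, 0.5], [0.3, 0.1], [-0.8, -1.0], [-0.4, 0.2], [-0.1, 0.0]]
pan [ 0.59   -0.0532 -0.2181] res [[0.2, -1.8], [0.5, -0.8], [-0.1, -0.3], [-1.0, -2.2], [-0.6, 0.6], [-0.2, 0.0], [-0.9, -5.7], [-0.6, 0.6], [-1.5, 1.0], [-2.2, 0.5], [-2.4, 1.6]]
scene0 mat [[127, 114]] [[-0.455, 0.478]] [-0.45451922  0.47765214]
scene0 mat [[164, 261], [217, 287], [182, 328], [127, 297]] [[0.388, -0.264], [0.594, -0.272], [0.586, -0.434], [0.383, -0.427]] [ 0.4879114  -0.34928878]
side0 mat [[274, 193], [285, 178], [334, 188], [325, 209], [277, 200]] [[0.592, -0.305], [0.585, -0.432], [0.381, -0.419], [0.383, -0.26], [0.566, -0.26]] [ 0.5013338  -0.33508125]
```

```bash
cat >> fit.py <<'E'
ST=np.array([0.6026,0.0966,0.1777])
def pose():
    o=env.get_obs(); q=o['ee_rot']; from scipy.spatial.transform import Rotation as R
    M=R.from_quat(q).as_matrix(); return o,np.array(o['position']),np.arctan2(M[1,0],M[0,0]),M
def go(g,a=None):
    """grasp-point target -> units in tool axes (of now, and after the twist)"""
    o,p,a0,M=pose(); d=np.array(g)+[0,0,.164]-p; a=a0 if a is None else a
    f=lambda t:np.round(np.array([np.cos(t)*d[0]+np.sin(t)*d[1],np.sin(t)*d[0]-np.cos(t)*d[1],-d[2]])/.04,3).tolist()
    print('now-axes',f(a0),'after-twist axes',f(a),'twist',round(a0-a,3))
def st():
    o,p,a,M=pose(); print('t',round(o['time_s'],2),'grasp',(p+M[:,2]*.164).round(4),'a',round(a,4),'tilt',M[:2,2].round(4),'F',o['wrist_force'].round(2),'w',round(o['gripper_width'],4),'gf',round(o['grasp_force'],1),'j',o['joint_positions'].round(2))
E
python3 - <<'E'
from fit import *
p=W(ST,[-.062,.048,.3]); n=W(ST,[-.102,.120,.3]); print(p,n,np.hypot(*p[:2]),np.hypot(*n[:2])); st(); go([p[0],p[1],.34],ST[2])
E
```

```text
[0.53309154 0.13288463 0.3       ] [0.48099426 0.19668018 0.3       ] 0.5494041472677391 0.5196523552005924
t 0.15 grasp [ 0.2588 -0.5959  0.2399] a 0.4098 tilt [-0.0006  0.0012] F [ 0.23 -0.52  0.11] w 0.087 gf 0.0 j [ 1.18  0.32 -0.07  1.45  0.02  1.37 -0.06]
now-axes [13.548, -13.984, -2.501] after-twist axes [9.969, -16.725, -2.501] twist 0.232
```

{"method": "arm_command", "body": {
  "increments": [
    [1,0.5,0,-0.5,0.05],
    [1,1,0,-1,0.1],
    [1,1.5,0,-1.5,0.15],
    [1,2,0,-2,0.2],
    [1,3,0,-2.5,0.232]
  ]
}}

```text
time_s: 0.65
position: [0.3667, -0.5499, 0.5054]
ee_rot: [0.996, 0.085, -0.001, 0.001]
wrist_force: [-0.3, -0.1, 0.5]
gripper_width: 0.0869
grasp_force: 0.0
```

{"method": "arm_command", "body": {
  "increments": [
    [1,0.8,-1,0,0],
    [1,1.6,-2,0,0],
    [1,2.4,-3,0,0],
    [1,3.2,-4,0,0],
    [1,4,-5,0,0]
  ]
}}

```text
time_s: 1.15
position: [0.4888, -0.3266, 0.5046]
ee_rot: [0.996, 0.089, -0.0, 0.0]
wrist_force: [0.2, -0.3, -0.3]
gripper_width: 0.0871
grasp_force: 0.0
```

{"method": "arm_command", "body": {
  "increments": [
    [1,0.6,-1,0,0],
    [1,1.2,-2,0,0],
    [1,1.8,-3,0,0],
    [1,2.4,-4,0,0],
    [1,3,-5,0,0]
  ]
}}

```text
time_s: 1.65
position: [0.5712, -0.1087, 0.5046]
ee_rot: [0.996, 0.089, -0.0, 0.0]
wrist_force: [1.2, 0.4, -0.2]
gripper_width: 0.0871
grasp_force: 0.0
```

```bash
python3 - <<'E'
from fit import *
st(); p=W(ST,[-.062,.048,.3]); go([p[0],p[1],.34],ST[2])
E
```

```text
t 1.65 grasp [ 0.5711 -0.1088  0.3406] a 0.1776 tilt [-0.0001 -0.0003] F [ 1.17  0.4  -0.19] w 0.0871 gf 0.0 j [ 0.5   0.17 -0.41  1.45  0.07  1.53 -1.3 ]
now-axes [0.131, -6.113, 0.016] after-twist axes [0.131, -6.113, 0.016] twist -0.0
```

{"method": "arm_command", "body": {
  "increments": [
    [1,0,-1.2,0,0],
    [1,0,-2.4,0,0],
    [1,0.05,-3.6,0,0],
    [1,0.1,-4.8,0,0],
    [1,0.13,-5.6,0,0]
  ]
}}

```text
time_s: 2.15
position: [0.5351, 0.115, 0.5048]
ee_rot: [0.996, 0.091, 0.0, -0.0]
wrist_force: [-0.3, 1.0, -0.3]
gripper_width: 0.0871
grasp_force: 0.0
```

{"method": "arm_command", "body": {
  "increments": [
    [1,0,-0.3,0,0],
    [1,0,-0.5,0,0],
    [1,0,-0.5,0,0],
    [1,0,-0.5,0,0],
    [1,0,-0.5,0,0]
  ]
}}

```text
time_s: 2.65
position: [0.5335, 0.1285, 0.5045]
ee_rot: [0.996, 0.087, -0.0, 0.0]
wrist_force: [-0.1, -1.1, -0.4]
gripper_width: 0.0869
grasp_force: 0.0
```

```bash
python3 - <<'E'
from fit import *
st(); snap('wrist','w1'); print(proj('w1',W(ST,[-.062,.048,.261])),proj('w1',W(ST,[-.102,.120,.173])))
for p in [(-126,112),(-126,128),(-90,120),(-126,92),(-126,148)]: print(p,np.round(proj('w1',W(ST,[p[0]/1e3,p[1]/1e3,.173])),1))
a=cv2.imread('pics/w1.png'); cv2.imwrite('pics/w1b.png',cv2.resize(a,None,fx=1.56,fy=1.56,interpolation=cv2.INTER_CUBIC))
E
```

```text
t 2.65 grasp [0.5335 0.1284 0.3405] a 0.1745 tilt [-0.0003 -0.0007] F [-0.12 -1.07 -0.43] w 0.0869 gf 0.0 j [ 0.25  0.11 -0.58  1.52  0.06  1.53 -1.73]
(np.float64(251.84291468457587), np.float64(205.42725194281277)) (np.float64(186.87446228583372), np.float64(213.3337605659092))
(-126, 112) [195.7 233.7]
(-126, 128) [181.1 233.8]
(-90, 120) [186.1 202.8]
(-126, 92) [213.9 233.7]
(-126, 148) [162.9 233.8]
```

View pics/w1b.png

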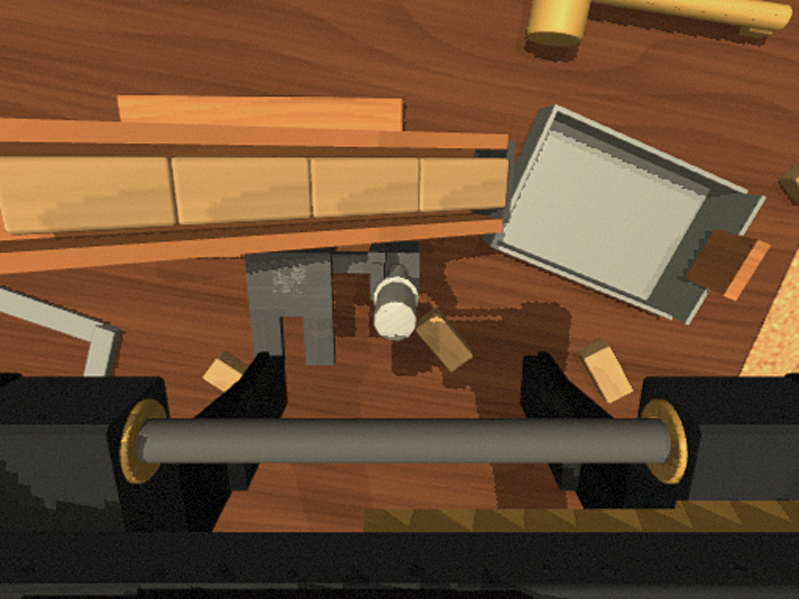

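The wrist picture shows the notch slot between b-x 282 and 303, with its closed end at b-y 317 and its mouth at 364. The knob top is at b (397,322). All lie within 1–3 px of the prediction. I'll read the edges numerically to refine the stand pose.

```bash
python3 - <<'E'
import cv2,numpy as np
im=cv2.imread('pics/w1.png'); g=im[:,:,2].astype(int)-im[:,:,0]   # R-B : wood high, steel ~0
for r in (206,210,214,218,222,226,230): print(r,g[r,172:220].tolist())
for c in (186,188,190,204,207,210): print('c',c,g[194:240,c].tolist())
h=im.min(2); print([''.join('#' if v>150 else '+' if v>110 else '.' for v in h[r,232:272]) for r in range(178,222,2)])
m=(h>175).astype(np.uint8); n,l,s,c=cv2.connectedComponentsWithStats(m[170:225,225:285]); print([(s[i].tolist(),c[i]+[225,170]) for i in range(n)])
E
```

```text
206 [16, 17, 15, 13, 17, 17, 13, 4, 16, 49, 73, 74, 74, 74, 70, 71, 71, 75, 75, 71, 74, 73, 49, 14, 16, 17, 16, 13, 14, 17, 15, 13, 16, 14, 12, 17, 15, 16, 15, 16, 11, 16, 43, 42, 43, 43, 42, 41]
210 [15, 16, 15, 18, 13, 14, 15, 12, 2, 40, 85, 84, 83, 79, 81, 82, 84, 80, 83, 83, 79, 76, 56, 12, 14, 18, 16, 14, 15, 16, 18, 15, 17, 15, 13, 16, 17, 11, 16, 18, 15, 9, 23, 40, 38, 41, 44, 43]
214 [11, 15, 16, 17, 15, 18, 16, 12, 3, 29, 74, 73, 70, 73, 76, 73, 75, 74, 69, 71, 69, 72, 60, 12, 12, 17, 14, 18, 15, 18, 18, 17, 13, 18, 16, 17, 18, 18, 16, 17, 14, 10, 26, 52, 50, 48, 52, 42]
218 [14, 16, 17, 15, 15, 16, 15, 14, 7, 17, 54, 85, 82, 78, 78, 77, 82, 76, 77, 75, 74, 76, 67, 23, 13, 14, 16, 16, 18, 15, 16, 15, 14, 15, 14, 18, 17, 16, 14, 15, 17, 9, 25, 78, 74, 71, 70, 69]
222 [11, 13, 19, 16, 16, 13, 12, 16, 13, 7, 44, 82, 82, 81, 79, 81, 78, 83, 81, 80, 81, 80, 78, 42, 14, 13, 15, 14, 17, 19, 16, 17, 15, 15, 17, 15, 13, 16, 14, 17, 12, 11, 26, 79, 80, 72, 69, 73]
226 [10, 15, 14, 17, 15, 17, 17, 16, 13, 2, 29, 85, 80, 82, 84, 79, 81, 84, 85, 87, 84, 77, 79, 55, 8, 16, 16, 13, 15, 15,
[... 2036 characters left out ...]
########################......', '........##########################......', '.........########################+......', '..........+#####################........', '............#########.+#######+.........', '........................................', '........................................', '........................................']
[([0, 0, 60, 55, 2966], array([254.83681726, 196.84828051])), ([15, 8, 27, 12, 62], array([252.79032258, 181.4516129 ])), ([16, 24, 23, 20, 263], array([251.01520913, 201.88212928])), ([35, 38, 2, 2, 2], array([260.5, 208.5])), ([31, 40, 2, 2, 2], array([256.5, 210.5])), ([28, 43, 4, 2, 4], array([254.5 , 213.25])), ([37, 42, 1, 1, 1], array([262., 212.]))]
```

```bash
python3 - <<'E'
from fit import *
w='w1'
x=fit([(w,(253,204.8),(-62,48,261)),(w,(194.0,203),(-90,112,173)),(w,(195.6,233.4),(-126,112,173)),(w,(213.3,233.4),(-126,92,173)),(w,(179.4,203),(-90,128,173))],ST,'stand')
p=W(x,[-.062,.048,.261]);print(p); st(); go([p[0],p[1],.240],.1777); print(W(x,[-.102,.120,0])-W(x,[-.062,.048,0]))
c=W(ST,[-.102,.120,0])-W(ST,[-.062,.048,0]);print(c)
E
```

```text
stand [0.6026 0.0958 0.1742] res [[-0.4, 0.5], [0.0, -0.5], [0.3, 0.1], [0.8, 0.1], [-0.4, -0.5]]
[0.53325263 0.13235525 0.261     ]
t 2.7 grasp [0.5334 0.1287 0.3405] a 0.1749 tilt [-0.0002 -0.0005] F [-0.15  0.57 -0.15] w 0.0872 gf 0.0 j [ 0.25  0.11 -0.58  1.52  0.06  1.53 -1.73]
now-axes [0.011, -0.089, 2.514] after-twist axes [0.011, -0.089, 2.514] twist -0.003
[-0.05187436  0.06397696  0.        ]
[-0.05209729  0.06379556  0.        ]
```

{"method": "arm_command", "body": {
  "increments": [
    [1,0,-0.09,0.5,0],
    [1,0,-0.09,1.1,0],
    [1,0,-0.09,1.7,0],
    [1,0,-0.09,2.2,0],
    [1,0,-0.09,2.4,0]
  ]
}}

```text
time_s: 3.2
position: [0.532, 0.1328, 0.4066]
ee_rot: [0.996, 0.088, -0.002, 0.0]
wrist_force: [-0.1, -0.3, 0.2]
gripper_width: 0.0872
grasp_force: 0.0
```

{"method": "arm_command", "body": {
  "increments": [
    [0.5,0,0,0,0],
    [0.2,0,0,0,0],
    [0.1,0,0,0,0],
    [0.1,0,0,0,0],
    [0.1,0,0,0,0]
  ],
  "grip_force": 10
}}

```text
time_s: 3.7
position: [0.5324, 0.1342, 0.4094]
ee_rot: [0.996, 0.089, 0.001, 0.0]
wrist_force: [-0.5, 0.3, -0.1]
gripper_width: 0.0548
grasp_force: 0.0
```

{"method": "arm_command", "body": {
  "increments": [
    [0.1,0,0,0,0],
    [0.1,0,0,0,0],
    [0.1,0,0,0,0],
    [0.1,0,0,0,0],
    [0.1,0,0,0,0]
  ]
}}

```text
time_s: 4.2
position: [0.5323, 0.1339, 0.4087]
ee_rot: [0.996, 0.089, -0.0, 0.0]
wrist_force: [0.2, -0.5, -1.1]
gripper_width: 0.0224
grasp_force: 10.0
```

```bash
python3 - <<'E'
from fit import *
st()
E
```

```text
t 4.2 grasp [0.5323 0.1339 0.2447] a 0.1777 tilt [-0.     -0.0003] F [ 0.18 -0.46 -1.06] w 0.0224 gf 10.0 j [ 0.24  0.14 -0.59  1.68  0.08  1.34 -1.75]
```

{"method": "arm_command", "body": {
  "increments": [
    [0.1,0,0,0,0],
    [0.1,0,0,0,0],
    [0.1,0,0,-0.2,0],
    [0.1,0,0,-0.5,0],
    [0.1,0,0,-0.9,0]
  ],
  "grip_force": 25
}}

```text
time_s: 4.7
position: [0.5321, 0.1341, 0.4454]
ee_rot: [0.996, 0.089, -0.0, -0.0]
wrist_force: [0.3, -0.1, -1.2]
gripper_width: 0.0216
grasp_force: 25.0
```

{"method": "arm_command", "body": {
  "increments": [
    [0.1,0,0,-0.4,0],
    [0.1,0,0,-0.8,0],
    [0.1,0,0,-0.9,0],
    [0.1,0,0,-0.9,0],
    [0.1,0,0,-0.9,0]
  ]
}}

```text
time_s: 5.2
position: [0.5321, 0.134, 0.4802]
ee_rot: [0.996, 0.089, -0.0, 0.0]
wrist_force: [0.6, -0.4, -0.6]
gripper_width: 0.0209
grasp_force: 25.0
```

```bash
python3 - <<'E'
from fit import *
st(); go([.5323-.0519,.1339+.0640,.3155],.1760)
E
```

```text
t 5.2 grasp [0.532  0.134  0.3162] a 0.1779 tilt [-0.0008 -0.0003] F [ 0.6  -0.38 -0.62] w 0.0209 gf 25.0 j [ 0.25  0.11 -0.59  1.57  0.06  1.48 -1.74]
now-axes [-0.99, -1.8, 0.018] after-twist axes [-0.993, -1.798, 0.018] twist 0.002
```

{"method": "arm_command", "body": {
  "increments": [
    [0.1,-0.2,-0.4,0,0],
    [0.1,-0.5,-0.9,0,0],
    [0.1,-0.8,-1.4,0,0],
    [0.1,-0.99,-1.8,0,0],
    [0.1,-0.99,-1.8,0,0]
  ]
}}

```text
time_s: 5.7
position: [0.4782, 0.2015, 0.4806]
ee_rot: [0.996, 0.092, -0.0, -0.001]
wrist_force: [0.2, 0.6, -1.2]
gripper_width: 0.0212
grasp_force: 24.9
```

{"method": "arm_command", "body": {
  "increments": [
    [0.1,0,0,0,0],
    [0.1,0,0,0,0],
    [0.1,0,0,0.1,0],
    [0.1,0,0,0.2,0],
    [0.1,0,0,0.2,0]
  ]
}}

```text
time_s: 6.2
position: [0.4808, 0.1975, 0.4726]
ee_rot: [0.996, 0.088, -0.0, 0.0]
wrist_force: [-0.5, -0.4, 2.7]
gripper_width: 0.021
grasp_force: 24.9
```

```bash
python3 - <<'E'
from fit import *
st(); go([.5323-.0519,.1339+.0640,.30],.1760); snap('wrist','w2'); snap('scene','s2')
a=cv2.imread('pics/w2.png')[130:330,90:360]; b=cv2.imread('pics/s2.png')[90:230,200:330]
a=cv2.resize(a,(432,320),interpolation=2); b=cv2.resize(b,(340,320),interpolation=2); cv2.imwrite('pics/c3.png',np.hstack([a,b]))
E
```

```text
t 6.2 grasp [0.4807 0.1975 0.3086] a 0.177 tilt [-0.0002 -0.0002] F [-0.47 -0.44  2.71] w 0.021 gf 24.9 j [ 0.19  0.05 -0.65  1.64  0.03  1.46 -1.86]
now-axes [-0.008, -0.011, 0.215] after-twist axes [-0.008, -0.011, 0.215] twist 0.001
```

View pics/c3.png

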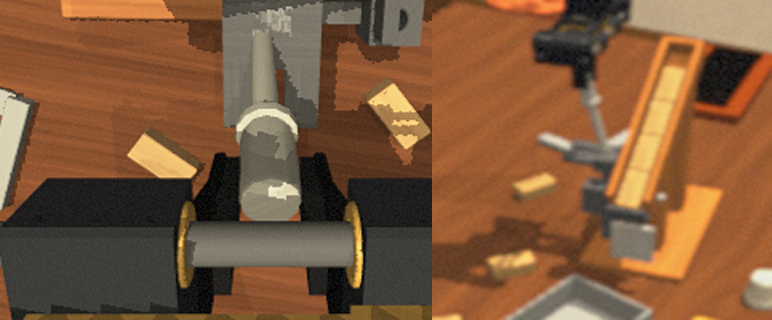

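The pin is held but leans, with its lower end toward the closed end of the slot. In the crop the knob top is at (270,195), the collar at (267,125) and the tip near (262,32). I'll fit the tilt and slip.

```bash
python3 - <<'E'
from fit import *
o,p,a,M=pose(); g=p+M[:,2]*.164
w='w2'
C=lambda u,v:np.array([90+u/1.6,130+v/1.6]); D=lambda u,v:np.array([200+u/340*130,90+v/320*140])
obs=[(w,C(270,197),.134),(w,C(267,122),.091),(w,C(263,45),.020),('s2',D(593,100)-[432/340*130,0],.091),('s2',D(603,145)-[432/340*130,0],.04)]
print([np.round(q[1],1) for q in obs])
X=np.array([np.cos(a),np.sin(a),0]);Y=np.array([np.sin(a),-np.cos(a),0])
def pos(s,h): # s: dx,dz of ref (h=.1177 at g), tilt th, dy tilt
    ax=np.array([0,0,1])*np.cos(s[2])+X*np.sin(s[2])+Y*np.sin(s[3]); return g+X*s[0]+np.array([0,0,s[1]])+ax*(h-.1177)
r=lambda s:np.concatenate([np.array(proj(f,pos(s,h)))-q for f,q,h in obs])
s=least_squares(r,[0,0,0,0]).x; print(s,r(s).round(1)); print('tip',pos(s,0),'upright pred',[np.round(proj(f,pos([0,0,0,0],h)),1) for f,q,h in obs])
st()
E
```

```text
[array([258.8, 253.1]), array([256.9, 206.2]), array([254.4, 158.1]), array([261.6, 133.8]), array([265.4, 153.4])]
[-0.00126083 -0.03230139 -0.31526365  0.02818077] [-0.5 -0.7 -0.4  0.7  0.2 -0.6 -1.6  2.8 -1.2 -4.5]
tip [0.51488101 0.20705339 0.16448752] upright pred [array([257.3, 274. ]), array([257.5, 235.2]), array([257.7, 198.5]), array([258. , 128.5]), array([258. , 141.3])]
t 6.3 grasp [0.4808 0.1976 0.3087] a 0.1771 tilt [ 0.0001 -0.0002] F [-0.09  0.51  1.65] w 0.0209 gf 24.9 j [ 0.19  0.05 -0.65  1.64  0.03  1.46 -1.86]
```

```bash
python3 - <<'E'
from fit import *
snap('side','d2')
a=cv2.imread('pics/d2.png')[150:270,190:310]; b=cv2.imread('pics/s2.png')[85:185,220:300]
a=cv2.resize(a,(400,400),interpolation=2); b=cv2.resize(b,(320,400),interpolation=2); cv2.imwrite('pics/c4.png',np.hstack([a,b]))
E
```

```text
(no output)
```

View pics/c4.png

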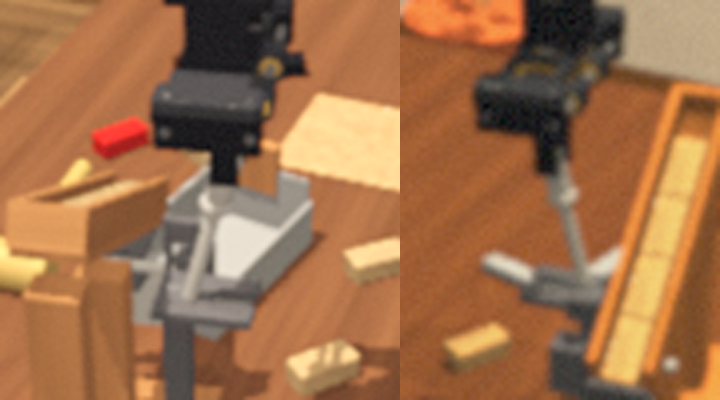

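The side crop shows the collar at (213,200) and the tip on or in the notch plate at (187,295), with only the upper part of the knob between the fingertips. I'll refit with these points.

```bash
python3 - <<'E'
from fit import *
o,p,a,M=pose(); g=p+M[:,2]*.164
w='w2'; C=lambda u,v:np.array([90+u/1.6,130+v/1.6])
cols=[(w,C(267,124)),('s2',np.array([261.75,132.5])),('d2',np.array([253.9,210.]))]
def tri(c):
    r=lambda x:np.concatenate([np.array(proj(f,x))-q for f,q in c]); s=least_squares(r,g); return s.x,r(s.x)
c,rc=tri(cols); print('collar',c,rc.round(1))
l,rl=tri([(w,C(262,38)),('s2',np.array([265.5,153])),('d2',np.array([246.,237.5]))]); print('low shank',l,rl.round(1))
d=c-l; L=np.linalg.norm(d); print('len',L,'axis',d/L,'tip',c-d/L*.091,'top',c+d/L*.043, 'g',g)
S=np.array([.6026,.0958,.1755]); iv=lambda x:(np.array([[np.cos(S[2]),np.sin(S[2])],[-np.sin(S[2]),np.cos(S[2])]])@(x[:2]-S[:2])).round(4)
for x in (c-d/L*.091,c,c+d/L*.043,g): print(iv(x),x[2].round(4))
st()
E
```

```text
collar [0.49195182 0.20012212 0.26464357] [-0.1  0.1 -0.6  0.9 -0.8 -0.4]
low shank [0.5108572  0.20685738 0.17937   ] [-0.3  0.5  1.   1.6 -0.3 -0.9]
len 0.08760341326375684 axis [-0.21580646 -0.07688349  0.97340459] tip [0.5115902  0.20711852 0.17606375] top [0.48267214 0.19681613 0.30649997] g [0.48074564 0.19762529 0.30869157]
[-0.0702  0.1255] 0.1761
[-0.0907  0.122 ] 0.2646
[-0.1004  0.1204] 0.3065
[-0.1022  0.1215] 0.3087
t 6.35 grasp [0.4807 0.1976 0.3087] a 0.1773 tilt [ 0.0001 -0.0002] F [-0.43  0.12  0.95] w 0.0211 gf 24.9 j [ 0.19  0.05 -0.65  1.64  0.03  1.46 -1.86]
```

{"method": "arm_command", "body": {
  "increments": [
    [0.1,0,0,0,0],
    [0.1,0,0,0,0],
    [0.1,0,0,-0.2,0],
    [0.1,0,0,-0.4,0],
    [0.1,0,0,-0.4,0]
  ],
  "grip_force": 50
}}

```text
time_s: 6.85
position: [0.4808, 0.1983, 0.4903]
ee_rot: [0.996, 0.089, 0.001, -0.0]
wrist_force: [0.4, -0.1, -1.1]
gripper_width: 0.0206
grasp_force: 49.8
```

{"method": "arm_command", "body": {
  "increments": [
    [0.1,-0.2,0,0,0],
    [0.1,-0.45,0,0,0],
    [0.1,-0.7,0,0,0],
    [0.1,-0.85,0,0,0],
    [0.1,-0.85,0,0,0]
  ]
}}

```text
time_s: 7.35
position: [0.446, 0.192, 0.489]
ee_rot: [0.996, 0.089, 0.0, 0.001]
wrist_force: [-0.2, -0.2, -1.0]
gripper_width: 0.0208
grasp_force: 49.8
```

{"method": "arm_command", "body": {
  "increments": [
    [0.1,0,0,0,0],
    [0.1,0,0,0,0],
    [0.1,0,0,0,0],
    [0.1,0,0,0,0],
    [0.1,0,0,0,0]
  ]
}}

```text
time_s: 7.85
position: [0.4473, 0.1919, 0.4886]
ee_rot: [0.996, 0.089, -0.0, -0.0]
wrist_force: [-0.3, -0.3, -1.2]
gripper_width: 0.0203
grasp_force: 49.8
```

```bash
python3 - <<'E'
from fit import *
st(); snap('wrist','w3'); snap('scene','s3'); snap('side','d3')
a=cv2.imread('pics/w3.png')[120:320,160:360]
b=cv2.imread('pics/s3.png')[95:175,230:290]; c=cv2.imread('pics/d3.png')[165:265,200:300]
r=lambda x,w:cv2.resize(x,(w,400),interpolation=2); cv2.imwrite('pics/c5.png',np.hstack([r(a,400),r(b,300)]))
cv2.imwrite('pics/c5b.png',r(c,400))
cv2.imwrite('pics/c5.png',cv2.resize(np.hstack([r(a,400),r(b,300),r(c,400)]),(800,291),interpolation=cv2.INTER_AREA))
E
```

```text
t 7.85 grasp [0.4472 0.1919 0.3246] a 0.1778 tilt [-0.0003  0.0001] F [-0.3  -0.32 -1.17] w 0.0203 gf 49.8 j [ 0.2  -0.04 -0.64  1.69 -0.02  1.49 -1.82]
```

View pics/c5.png

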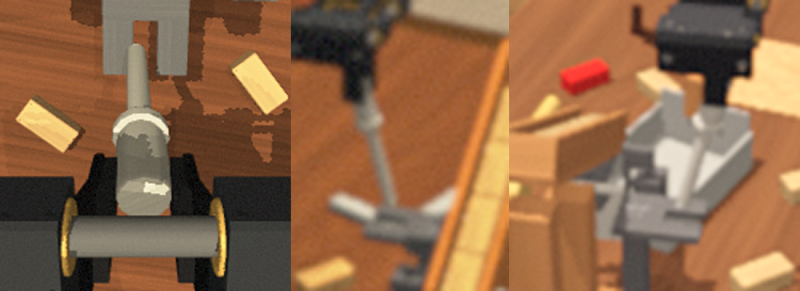

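The pin tip is now above the slot but about 5 mm toward +y, because the lean isn't quite along the slot. In the crop the tip is at (136,45) and the slot centre at x 145. Twisting the tool by about 0.14 rad should line the lean up with the slot.

{"method": "arm_command", "body": {
  "increments": [
    [0.1,0,0,0,0.04],
    [0.1,0,0,0,0.08],
    [0.1,0,0,0,0.12],
    [0.1,0,0,0,0.14],
    [0.1,0,0,0,0.14]
  ]
}}

```text
time_s: 8.5
position: [0.4471, 0.1919, 0.4887]
ee_rot: [1.0, 0.019, -0.0, 0.0]
wrist_force: [0.2, -0.6, -0.9]
gripper_width: 0.0209
grasp_force: 49.8
```

{"method": "arm_command", "body": {
  "increments": [
    [0.1,0,0,0,0],
    [0.1,0,0,0,0],
    [0.1,0,0,0,0],
    [0.1,0,0,0,0],
    [0.1,0,0,0,0]
  ]
}}

```text
time_s: 9.0
position: [0.4471, 0.1919, 0.4887]
ee_rot: [1.0, 0.019, 0.0, 0.0]
wrist_force: [0.6, 0.0, -0.7]
gripper_width: 0.0205
grasp_force: 49.8
```

```bash
python3 - <<'E'
from fit import *
st(); snap('wrist','w4')
S=np.array([.6018,.0975,.1755])
for q in [(-126,112),(-126,128),(-90,112),(-90,128),(-126,92)]: print(q,np.round(proj('w4',W(S,[q[0]/1e3,q[1]/1e3,.173])),1))
im=cv2.imread('pics/w4.png')
cv2.imwrite('pics/c6.png',cv2.resize(im[110:230,200:320],(600,600),interpolation=2))
E
```

```text
t 9.0 grasp [0.4471 0.1919 0.3247] a 0.0379 tilt [ 0.     -0.0001] F [ 0.57  0.02 -0.75] w 0.0205 gf 49.8 j [ 0.21 -0.04 -0.64  1.69 -0.02  1.49 -1.96]
(-126, 112) [264.5 170.9]
(-126, 128) [248.4 173.1]
(-90, 112) [259.5 134.2]
(-90, 128) [242.8 136.5]
(-126, 92) [284.7 168.2]
```

View pics/c6.png

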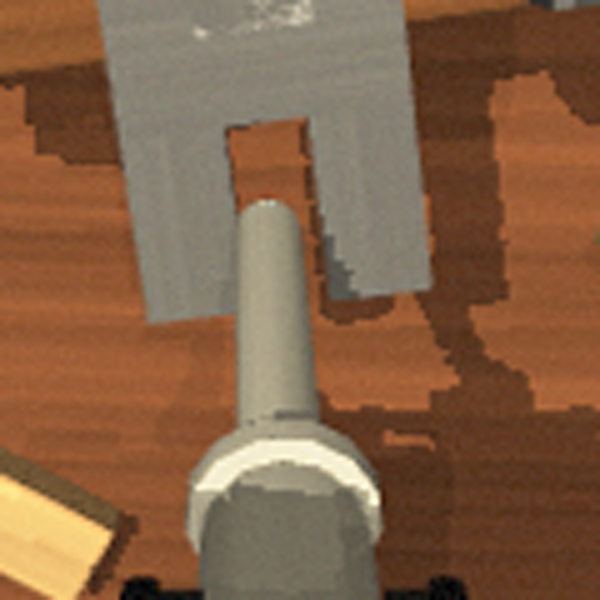

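Tip at crop (268,205), slot centre near 277 on that row. The tip is about 1.4 mm toward +y, and the lean now runs along the slot. I'll shift 1.3 mm, then lower along the pin's axis.

{"method": "arm_command", "body": {
  "increments": [
    [0.1,0,0.035,0,0],
    [0.1,0,0.035,0,0],
    [0.1,0.04,0.03,0.2,0],
    [0.1,0.08,0.025,0.4,0],
    [0.1,0.12,0.02,0.6,0]
  ]
}}

```text
time_s: 9.55
position: [0.452, 0.1912, 0.4636]
ee_rot: [1.0, 0.019, -0.0, 0.0]
wrist_force: [-1.0, -0.1, -1.1]
gripper_width: 0.0205
grasp_force: 49.8
```

{"method": "arm_command", "body": {
  "increments": [
    [0.1,0,0,0,0],
    [0.1,0.04,-0.006,0.2,0],
    [0.1,0.08,-0.012,0.4,0],
    [0.1,0.08,-0.012,0.4,0],
    [0.1,0.08,-0.012,0.4,0]
  ]
}}

```text
time_s: 10.05
position: [0.4551, 0.1919, 0.4485]
ee_rot: [1.0, 0.019, -0.0, 0.0]
wrist_force: [0.1, -0.3, -1.3]
gripper_width: 0.0204
grasp_force: 49.8
```

```bash
python3 - <<'E'
from fit import *
st(); snap('wrist','w5'); im=cv2.imread('pics/w5.png')
cv2.imwrite('pics/c7.png',cv2.resize(im[110:230,200:320],(450,450),interpolation=2))
E
```

```text
t 10.05 grasp [0.455  0.1919 0.2845] a 0.0379 tilt [-0.0005 -0.0001] F [ 0.09 -0.25 -1.34] w 0.0204 gf 49.8 j [ 0.2  -0.01 -0.65  1.74 -0.01  1.41 -1.97]
```

{"method": "arm_command", "body": {
  "increments": [
    [0.1,0.04,-0.006,0.2,0],
    [0.1,0.08,-0.012,0.4,0],
    [0.1,0.12,-0.018,0.6,0],
    [0.1,0.16,-0.022,0.8,0],
    [0.1,0.16,-0.022,0.8,0]
  ]
}}

```text
time_s: 10.6
position: [0.4613, 0.1928, 0.415]
ee_rot: [1.0, 0.019, -0.001, 0.0]
wrist_force: [-0.2, -0.1, -1.0]
gripper_width: 0.0205
grasp_force: 49.8
```

{"method": "arm_command", "body": {
  "increments": [
    [0.1,0.02,-0.003,0.1,0],
    [0.1,0.06,-0.009,0.3,0],
    [0.1,0.1,-0.015,0.5,0],
    [0.1,0.1,-0.015,0.5,0],
    [0.1,0.1,-0.015,0.5,0]
  ]
}}

```text
time_s: 11.1
position: [0.4654, 0.1937, 0.3964]
ee_rot: [1.0, 0.019, -0.0, 0.0]
wrist_force: [0.5, -0.2, -1.5]
gripper_width: 0.0208
grasp_force: 49.8
```

```bash
python3 - <<'E'
from fit import *
st(); snap('wrist','w6'); im=cv2.imread('pics/w6.png'); snap('side','d6'); 
a=cv2.resize(im[110:290,170:350],(400,400),interpolation=2); b=cv2.resize(cv2.imread('pics/d6.png')[165:265,200:300],(400,400),interpolation=2)
cv2.imwrite('pics/c8.png',np.hstack([a,b]))
E
```

```text
t 11.1 grasp [0.4653 0.1937 0.2324] a 0.0378 tilt [-0.0007 -0.0001] F [ 0.48 -0.17 -1.54] w 0.0208 gf 49.8 j [ 0.19  0.05 -0.65  1.8   0.03  1.31 -2.  ]
```

View pics/c8.png

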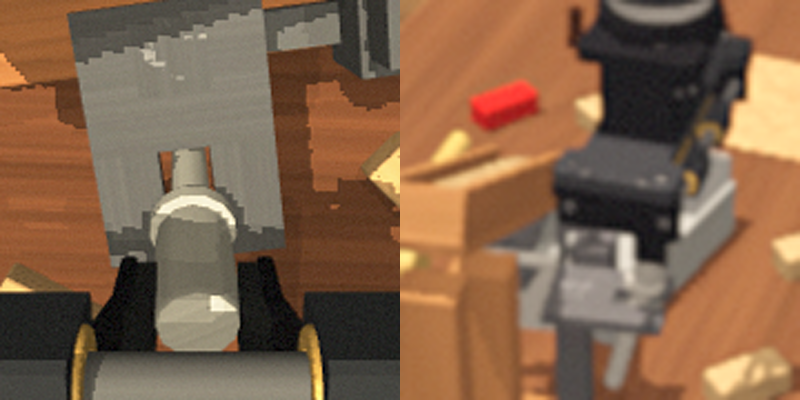

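The pin's shank is through the slot near its closed end, with the collar about 9 mm above the plate, still leaning. I'll press it gently against the closed end to upright it, then lower.

{"method": "arm_command", "body": {
  "increments": [
    [0.1,0,0,0.1,0],
    [0.1,0.08,-0.011,0.1,0],
    [0.1,0.16,-0.022,0.1,0],
    [0.1,0.24,-0.033,0.1,0],
    [0.1,0.24,-0.033,0.1,0]
  ],
  "grip_force": 20
}}

```text
time_s: 11.7
position: [0.4755, 0.1954, 0.3927]
ee_rot: [1.0, 0.019, -0.0, -0.0]
wrist_force: [-0.8, 0.5, -1.5]
gripper_width: 0.0216
grasp_force: 19.9
```

{"method": "arm_command", "body": {
  "increments": [
    [0.1,0.05,-0.007,0,0],
    [0.1,0.1,-0.014,0,0],
    [0.1,0.15,-0.021,0,0],
    [0.1,0.15,-0.021,0,0],
    [0.1,0.15,-0.021,0,0]
  ]
}}

```text
time_s: 12.2
position: [0.4808, 0.1966, 0.3926]
ee_rot: [1.0, 0.019, -0.0, 0.0]
wrist_force: [-1.0, 0.5, -0.7]
gripper_width: 0.0213
grasp_force: 20.0
```

```bash
python3 - <<'E'
from fit import *
st(); snap('wrist','w7'); im=cv2.imread('pics/w7.png')
cv2.imwrite('pics/c9.png',cv2.resize(im[110:290,170:350],(400,400),interpolation=2))
E
```

```text
t 12.2 grasp [0.4807 0.1966 0.2286] a 0.0381 tilt [-0.0005 -0.    ] F [-1.05  0.46 -0.71] w 0.0213 gf 20.0 j [ 0.19  0.09 -0.65  1.77  0.06  1.3  -2.01]
```

View pics/c9.png

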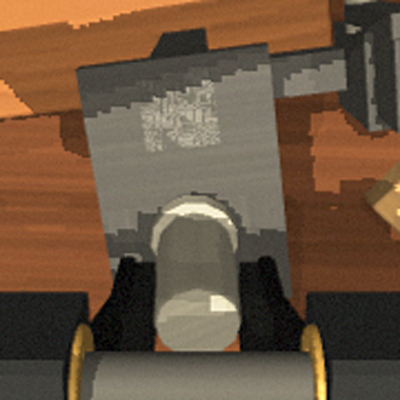

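{"method": "arm_command", "body": {
  "increments": [
    [0.1,0.05,-0.007,0,0],
    [0.1,0.1,-0.014,0,0],
    [0.1,0.14,-0.02,0,0],
    [0.1,0.14,-0.02,0,0],
    [0.1,0.14,-0.02,0,0]
  ]
}}

```text
time_s: 12.75
position: [0.4866, 0.1975, 0.3927]
ee_rot: [1.0, 0.019, 0.0, 0.0]
wrist_force: [-1.8, -0.5, 0.1]
gripper_width: 0.0208
grasp_force: 20.0
```

{"method": "arm_command", "body": {
  "increments": [
    [0.1,-0.06,0.008,0,0],
    [0.1,-0.1,0.014,0,0],
    [0.1,-0.1,0.014,0.05,0],
    [0.1,-0.1,0.014,0.1,0],
    [0.1,-0.1,0.014,0.1,0]
  ]
}}

```text
time_s: 13.25
position: [0.4825, 0.1967, 0.3883]
ee_rot: [1.0, 0.019, -0.0, 0.0]
wrist_force: [-0.3, 0.1, -1.2]
gripper_width: 0.0213
grasp_force: 20.0
```

```bash
python3 - <<'E'
from fit import *
st(); snap('wrist','w8');g=pose()[1]
for h in (.134,.091): print(np.round(proj('w8',[g[0],g[1],.173+h-.088]),1))
im=cv2.imread('pics/w8.png'); h=im.min(2); print('\n'.join(''.join('#' if v>150 else '+' if v>115 else '.' for v in h[r,230:290:1]) for r in range(186,272,3)))
E
```

```text
t 13.25 grasp [0.4825 0.1966 0.2243] a 0.0377 tilt [-0.0002 -0.0002] F [-0.33  0.11 -1.2 ] w 0.0213 gf 20.0 j [ 0.18  0.09 -0.65  1.77  0.06  1.3  -2.02]
[257.3 252. ]
[257.5 221.5]
............................................................
............................................................
............................................................
............................................................
............................................................
............................................................
............................................................
...................+#########+++++++++......................
..............+++++++..............+++++++..................
............+++++.......................++++................
..........++++.............................+++..............
..........+++...............................+++.............
.........++..................................+..............
..........+...................................+.............
............................................................
............................................................
............................................................
............................................................
.........................+++++++++#++.......................
..................+++++++++++++++########+..................
...............++++++++++++++++++############...............
............++++++++++++++++++++++++++++++++................
...........++++++++++++++++++++++++++++++.++.+..............
...........+...+..+++.++++++++++++++++++++++................
...........++.++++++++.++..+++++++++++......................
............+++++++.++++++++++..+..+.++++++++...............
..............++++++++++....+++++..++++++++.................
..................++++++++++++++++++++++....................
............................................................
```

{"method": "arm_command", "body": {
  "increments": [
    [0.1,0,0,0.05,0],
    [0.1,0,0,0.1,0],
    [0.1,0,0,0.1,0],
    [0.1,0,0,0.1,0],
    [0.1,0,0,0.1,0]
  ]
}}

```text
time_s: 13.8
position: [0.4834, 0.1971, 0.3872]
ee_rot: [1.0, 0.019, 0.002, -0.0]
wrist_force: [-0.7, -2.0, 9.9]
gripper_width: 0.021
grasp_force: 20.0
```

{"method": "arm_command", "body": {
  "increments": [
    [0.1,0,0,0.05,0],
    [0.1,0,0,0.08,0],
    [0.1,0,0,0.08,0],
    [0.1,0,0,0.08,0],
    [0.1,0,0,0.08,0]
  ],
  "grip_force": 8
}}

```text
time_s: 14.3
position: [0.484, 0.1971, 0.3847]
ee_rot: [1.0, 0.019, 0.004, -0.001]
wrist_force: [0.5, -0.9, 10.4]
gripper_width: 0.0218
grasp_force: 8.0
```

{"method": "arm_command", "body": {
  "increments": [
    [0.1,0,0,-0.1,0],
    [0.15,0,0,-0.15,0],
    [0.4,0,0,-0.15,0],
    [0.7,0,0,-0.15,0],
    [1,0,0,-0.15,0]
  ],
  "grip_force": 5
}}

```text
time_s: 14.8
position: [0.4824, 0.1968, 0.3872]
ee_rot: [1.0, 0.019, -0.0, 0.0]
wrist_force: [0.4, -0.2, -0.8]
gripper_width: 0.0383
grasp_force: 0.0
```

{"method": "arm_command", "body": {
  "increments": [
    [1,0,0,0,0],
    [1,0,0,-0.4,0],
    [1,0,0,-1.2,0],
    [1,0,0,-2.2,0],
    [1,0,0,-3.2,0]
  ]
}}

```text
time_s: 15.3
position: [0.4823, 0.1967, 0.5166]
ee_rot: [1.0, 0.019, -0.0, 0.0]
wrist_force: [0.4, 0.2, -0.5]
gripper_width: 0.0776
grasp_force: 0.0
```

```bash
python3 - <<'E'
from fit import *
st(); snap('wrist','w9'); im=cv2.imread('pics/w9.png')
d=snap('side','d9')[:,:,::-1]
cv2.imwrite('pics/c10.png',np.hstack([cv2.resize(im,(533,400)),cv2.resize(d[175:265,230:290],(266,400),interpolation=2)]))
E
```

```text
t 15.3 grasp [0.4822 0.1967 0.3526] a 0.0379 tilt [-0.0007 -0.0004] F [ 0.44  0.16 -0.52] w 0.0776 gf 0.0 j [ 0.19  0.04 -0.65  1.56  0.03  1.55 -1.99]
```

View pics/c10.png

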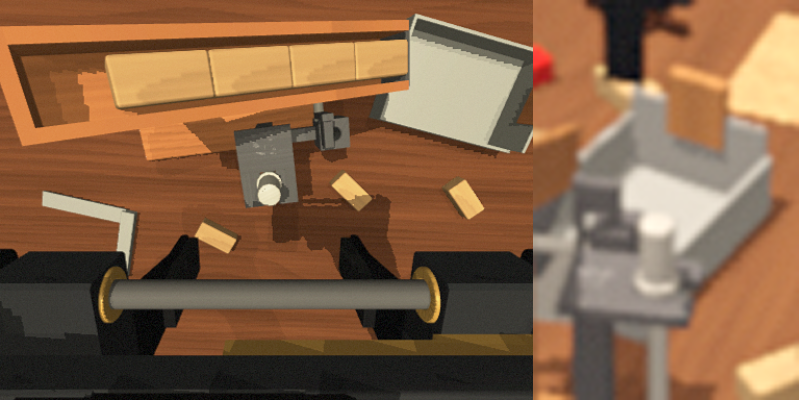

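The pin hangs upright in the notch: knob at (269,188) in the left view, collar on the plate in the right. Next, move over the pan's tab.

{"method": "arm_command", "body": {
  "increments": [
    [1,0.18,0.86,0,0],
    [1,0.36,1.72,0,0],
    [1,0.54,2.58,0,0],
    [1,0.72,3.44,0,0],
    [1,0.9,4.3,0,0]
  ]
}}

```text
time_s: 15.9
position: [0.5251, 0.0249, 0.5149]
ee_rot: [1.0, 0.019, -0.0, 0.0]
wrist_force: [0.8, 0.2, -0.8]
gripper_width: 0.0871
grasp_force: 0.0
```

{"method": "arm_command", "body": {
  "increments": [
    [1,0.19,0.86,0,0],
    [1,0.38,1.72,0,0],
    [1,0.57,2.58,0,0],
    [1,0.76,3.44,0,0],
    [1,0.97,4.3,0,0]
  ]
}}

```text
time_s: 16.4
position: [0.5704, -0.1455, 0.5148]
ee_rot: [1.0, 0.019, -0.0, -0.0]
wrist_force: [0.7, 0.7, 0.1]
gripper_width: 0.0868
grasp_force: 0.0
```

{"method": "arm_command", "body": {
  "increments": [
    [1,0,0,0.5,0.1],
    [1,0,0,1,0.2],
    [1,0,0,1.3,0.256],
    [1,0,0,1.3,0.256],
    [1,0,0,1.3,0.256]
  ]
}}

```text
time_s: 16.9
position: [0.5703, -0.144, 0.4633]
ee_rot: [0.994, -0.108, -0.0, -0.0]
wrist_force: [-0.3, -0.3, -0.1]
gripper_width: 0.0868
grasp_force: 0.0
```

```bash
python3 - <<'E'
from fit import *
st(); im=snap('wrist','w10')[:,:,::-1]; 
P=[.59,-.0532,-.2181]
for q in [(-25,-99,104),(25,-99,104),(-25,-87,104),(25,-87,104),(-65,-95,75),(65,-95,75),(-65,95,50),(65,95,50)]: print(q,np.round(proj('w10',W(P,np.array(q)/1e3)),1))
cv2.imwrite('pics/w10b.png',cv2.resize(im,(768,576),interpolation=2))
E
```

```text
t 16.9 grasp [ 0.5702 -0.144   0.2993] a -0.2166 tilt [-0.0006  0.0001] F [-0.28 -0.33 -0.11] w 0.0868 gf 0.0 j [ 0.5   0.19 -0.34  1.51  0.06  1.46 -1.63]
(-25, -99, 104) [263. 193.]
(25, -99, 104) [263.3 149.7]
(-25, -87, 104) [252.6 193. ]
(25, -87, 104) [252.5 149.7]
(-65, -95, 75) [259.4 216.2]
(65, -95, 75) [259.7 111.1]
(-65, 95, 50) [119.  209.1]
(65, 95, 50) [105.4 109.9]
```

View pics/w10b.png

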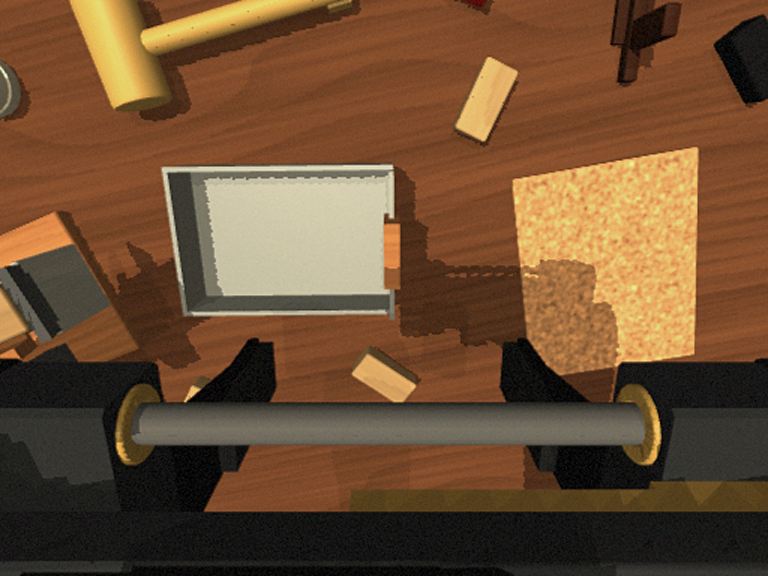

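The pan is in view: tab at (384–400, 219–290), front corners at (163,167) and (186,315), all in 1.5× pixels. That is about 4 mm from the prediction, so I'll refit the pan and the mat.

```bash
python3 - <<'E'
from fit import *
w='w10'; E=lambda u,v:(u/1.5,v/1.5)
x=fit([(w,E(400,219.5),(25,-99,104)),(w,E(400,289.5),(-25,-99,104)),(w,E(163,167),(65,95,50)),(w,E(184,316),(-65,95,50)),(w,E(393,164.5),(65,-95,75)),(w,E(393,319),(-65,-95,75))],[.59,-.0532,-.2181],'pan')
m=fit([(w,E(512,179),(-105,85,4)),(w,E(698,148),(-105,-85,4)),(w,E(695,354),(-105,-85,4))][:0]+[(w,E(513,179),(105,85,4)),(w,E(698,148),(105,-85,4)),(w,E(695,354),(-105,-85,4))],[.489,-.348,-.03],'mat')
t=W(x,[0,-.093,0]); st(); go([t[0],t[1],.084],x[2])
S=np.array([.6018,.0975,.1755]); print('to hold pan: tab at',[W(S,[0,y,0]).round(4) for y in (-.25,-.19,-.13)])
E
```

```text
pan [ 0.5894 -0.057  -0.1997] res [[-0.3, 1.6], [0.1, -1.7], [-1.0, -0.1], [0.2, -0.5], [-0.0, -0.3], [1.3, 2.1]]
mat [ 0.4859 -0.3482 -0.0439] res [[-0.6, 0.3], [0.8, -0.9], [-0.1, 0.8]]
t 16.95 grasp [ 0.5705 -0.144   0.3001] a -0.2168 tilt [ 0.0007 -0.0002] F [-0.19  0.28  0.89] w 0.0869 gf 0.0 j [ 0.5   0.19 -0.34  1.51  0.06  1.46 -1.63]
now-axes [0.034, 0.098, 5.402] after-twist axes [0.032, 0.099, 5.402] twist -0.017
to hold pan: tab at [array([ 0.6455, -0.1487,  0.    ]), array([ 0.635 , -0.0896,  0.    ]), array([ 0.6245, -0.0305,  0.    ])]
```

{"method": "arm_command", "body": {
  "increments": [
    [1,0.03,0.1,1,-0.017],
    [1,0.03,0.1,2,-0.017],
    [1,0.03,0.1,3,-0.017],
    [1,0.03,0.1,4,-0.017],
    [1,0.03,0.1,4.7,-0.017]
  ]
}}

```text
time_s: 17.45
position: [0.5702, -0.1482, 0.2738]
ee_rot: [0.995, -0.1, -0.0, -0.0]
wrist_force: [-0.9, 0.5, 0.6]
gripper_width: 0.0869
grasp_force: 0.0
```

{"method": "arm_command", "body": {
  "increments": [
    [1,0,0,0.4,0],
    [1,0,0,0.65,0],
    [0.6,0,0,0.65,0],
    [0.3,0,0,0.65,0],
    [0.1,0,0,0.65,0]
  ],
  "grip_force": 10
}}

```text
time_s: 17.95
position: [0.5714, -0.1484, 0.2514]
ee_rot: [0.995, -0.1, 0.002, 0.0]
wrist_force: [0.1, 0.5, -0.1]
gripper_width: 0.0702
grasp_force: 0.0
```

{"method": "arm_command", "body": {
  "increments": [
    [0.05,0,0,0,0],
    [0.05,0,0,0,0],
    [0.05,0,0,0,0],
    [0.05,0,0,0,0],
    [0.05,0,0,0,0]
  ]
}}

```text
time_s: 18.45
position: [0.5706, -0.1483, 0.2496]
ee_rot: [0.995, -0.1, -0.0, 0.0]
wrist_force: [-0.3, 0.6, 0.3]
gripper_width: 0.031
grasp_force: 0.0
```

{"method": "arm_command", "body": {
  "increments": [
    [0.05,0,0,0,0],
    [0.05,0,0,0,0],
    [0.05,0,0,0,0],
    [0.05,0,0,0,0],
    [0.05,0,0,0,0]
  ],
  "grip_force": 60
}}

```text
time_s: 18.95
position: [0.5706, -0.1481, 0.2495]
ee_rot: [0.995, -0.1, 0.0, -0.0]
wrist_force: [0.4, 0.9, -0.5]
gripper_width: 0.0116
grasp_force: 60.0
```

```bash
python3 - <<'E'
from fit import *
st()
E
```

```text
t 18.95 grasp [ 0.5707 -0.1481  0.0855] a -0.2011 tilt [0.     0.0002] F [ 0.35  0.89 -0.54] w 0.0116 gf 60.0 j [ 0.49  0.34 -0.33  1.77  0.12  1.05 -1.66]
```

{"method": "arm_command", "body": {
  "increments": [
    [0.05,0,0,-0.1,0],
    [0.05,0,0,-0.25,0],
    [0.05,0,0,-0.5,0],
    [0.05,0,0,-0.85,0],
    [0.05,0,0,-1.12,0]
  ]
}}

```text
time_s: 19.45
position: [0.5709, -0.1483, 0.2963]
ee_rot: [0.995, -0.1, 0.001, 0.0]
wrist_force: [0.3, 0.1, -2.9]
gripper_width: 0.0117
grasp_force: 60.0
```

{"method": "arm_command", "body": {
  "increments": [
    [0.05,0.3,0,0,0],
    [0.05,0.65,0,0,-0.04],
    [0.05,1,-0.03,0,-0.1],
    [0.05,1.35,-0.06,0,-0.16],
    [0.05,1.7,-0.09,0,-0.22]
  ]
}}

```text
time_s: 19.95
position: [0.6386, -0.1586, 0.2955]
ee_rot: [1.0, 0.011, 0.001, 0.0]
wrist_force: [-0.4, -0.3, -1.4]
gripper_width: 0.0115
grasp_force: 60.0
```

{"method": "arm_command", "body": {
  "increments": [
    [0.05,0,0,0,-0.06],
    [0.05,0,0,0,-0.12],
    [0.05,0,0,0,-0.156],
    [0.05,0,0,0,-0.156],
    [0.05,0,0,0,-0.156]
  ]
}}

```text
time_s: 20.45
position: [0.638, -0.1585, 0.2951]
ee_rot: [0.996, 0.087, 0.0, 0.0]
wrist_force: [-0.6, 0.3, -2.6]
gripper_width: 0.0114
grasp_force: 60.0
```

```bash
python3 - <<'E'
from fit import *
st(); snap('side','d11'); S=np.array([.6018,.0975,.1755]); t=W(S,[0,-.21,0]); go([t[0],t[1],.1305],S[2])
im=snap('wrist','w11')[:,:,::-1]
cv2.imwrite('pics/c11.png',np.hstack([cv2.resize(im,(427,320)),cv2.resize(cv2.imread('pics/d11.png')[150:310,150:330],(360,320),interpolation=2)]))
E
```

```text
t 20.45 grasp [ 0.6382 -0.1586  0.1311] a 0.1737 tilt [ 0.0008 -0.0004] F [-0.59  0.31 -2.64] w 0.0114 gf 60.0 j [ 0.5   0.43 -0.38  1.55  0.17  1.19 -1.31]
now-axes [0.225, -1.21, 0.01] after-twist axes [0.227, -1.209, 0.01] twist -0.002
```

View pics/c11.png

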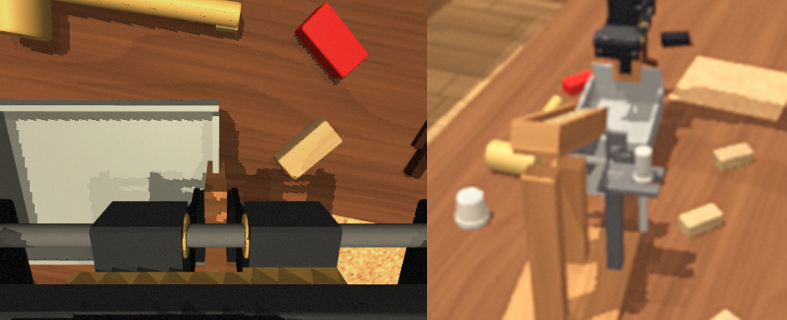

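The pan hangs from the gripper with its front toward the stand, clear of the paddle. I've now used all 14 views, so from here I'll check numerically, starting with the pan's pitch from its outline in the scene camera.

```bash
cat > pan.py <<'E'
from fit import *
def pitch(f,grel=.0855,rng=np.arange(-12,12.1,1)):
    """score pan pitch (deg, + = front down) against grey mask"""
    im=cv2.imread(f'pics/{f}.png'); h=cv2.cvtColor(im,cv2.COLOR_BGR2HSV); mk=((h[:,:,1]<75)&(h[:,:,2]>70)).astype(np.uint8)
    o,p,a,M=pose(); g=p+M[:,2]*.164; out=[]
    for d in rng:
        t=np.radians(d); z=np.zeros((384,512),np.uint8)
        def w(q):
            q=np.array(q)/1e3-[0,-.093,grel]; q=np.array([q[0],q[1]*np.cos(t)+q[2]*np.sin(t),q[2]*np.cos(t)-q[1]*np.sin(t)])
            c,s=np.cos(a),np.sin(a); return g+[c*q[0]-s*q[1],s*q[0]+c*q[1],q[2]]
        for y0,y1,hh in((-95,95,50),(-95,-91,75)):
            P=np.array([proj(f,w((x,y,k))) for x in(-65,65) for y in(y0,y1) for k in(0,hh)]); cv2.fillConvexPoly(z,cv2.convexHull(P.astype(np.float32)).astype(np.int32),1)
        bb=cv2.dilate(z,np.ones((9,9))); out.append(((z&mk).sum()/((z|mk)&bb).sum()).round(3))
    print(f,dict(zip(rng.round(1).tolist(),[float(v) for v in out])))
E
python3 - <<'E'
from pan import *
snap('scene','s12'); snap('side','d12'); pitch('s12'); pitch('d12'); st()
E
```

```text
s12 {-12.0: 0.489, -11.0: 0.497, -10.0: 0.505, -9.0: 0.512, -8.0: 0.513, -7.0: 0.526, -6.0: 0.541, -5.0: 0.552, -4.0: 0.572, -3.0: 0.583, -2.0: 0.602, -1.0: 0.623, 0.0: 0.644, 1.0: 0.649, 2.0: 0.645, 3.0: 0.629, 4.0: 0.619, 5.0: 0.609, 6.0: 0.602, 7.0: 0.594, 8.0: 0.592, 9.0: 0.573, 10.0: 0.569, 11.0: 0.565, 12.0: 0.575}
d12 {-12.0: 0.597, -11.0: 0.598, -10.0: 0.604, -9.0: 0.62, -8.0: 0.627, -7.0: 0.632, -6.0: 0.641, -5.0: 0.645, -4.0: 0.647, -3.0: 0.648, -2.0: 0.655, -1.0: 0.658, 0.0: 0.659, 1.0: 0.66, 2.0: 0.652, 3.0: 0.659, 4.0: 0.662, 5.0: 0.662, 6.0: 0.666, 7.0: 0.673, 8.0: 0.674, 9.0: 0.675, 10.0: 0.676, 11.0: 0.675, 12.0: 0.677}
t 20.65 grasp [ 0.638  -0.1584  0.1305] a 0.1745 tilt [ 0.0002 -0.0002] F [ 0.69 -0.52 -2.77] w 0.0118 gf 60.0 j [ 0.5   0.43 -0.38  1.55  0.17  1.19 -1.31]
```

{"method": "arm_command", "body": {
  "increments": [
    [0.05,0.05,-0.2,0,0],
    [0.05,0.12,-0.5,0,0],
    [0.05,0.18,-0.9,0,0],
    [0.05,0.22,-1.2,0,0],
    [0.05,0.22,-1.2,0,0]
  ]
}}

```text
time_s: 21.15
position: [0.6384, -0.1051, 0.2945]
ee_rot: [0.996, 0.09, 0.0, -0.001]
wrist_force: [0.8, 0.2, -2.1]
gripper_width: 0.0114
grasp_force: 60.0
```

{"method": "arm_command", "body": {
  "increments": [
    [0.05,0,-0.2,0,0],
    [0.05,0,-0.4,0,0],
    [0.05,0,-0.6,0,0],
    [0.05,0,-0.8,0,0],
    [0.05,0,-0.8,0,0]
  ]
}}

```text
time_s: 21.65
position: [0.6325, -0.0761, 0.2945]
ee_rot: [0.996, 0.088, 0.0, -0.0]
wrist_force: [0.2, 0.5, -2.6]
gripper_width: 0.0114
grasp_force: 60.0
```

{"method": "arm_command", "body": {
  "increments": [
    [0.05,0,-0.1,0,0],
    [0.05,0,-0.2,0,0],
    [0.05,0,-0.25,0,0],
    [0.05,0,-0.25,0,0],
    [0.05,0,-0.25,0,0]
  ]
}}

```text
time_s: 22.15
position: [0.6309, -0.0688, 0.2942]
ee_rot: [0.996, 0.087, -0.0, 0.0]
wrist_force: [0.3, -2.2, -3.7]
gripper_width: 0.012
grasp_force: 60.0
```

```bash
python3 - <<'E'
from pan import *
st(); snap('scene','s13'); pitch('s13',rng=np.arange(-6,7,1)); S=np.array([.6018,.0975,.1755])
for y in (-.150,-.14,-.135,-.13): t=W(S,[0,y,0]); print(y); go([t[0],t[1],.1305],S[2])
E
```

```text
t 22.15 grasp [ 0.6309 -0.0689  0.1302] a 0.1742 tilt [-0.0002 -0.0008] F [ 0.26 -2.23 -3.71] w 0.012 gf 60.0 j [ 0.4   0.39 -0.42  1.61  0.17  1.17 -1.45]
s13 {-6: 0.561, -5: 0.565, -4: 0.583, -3: 0.6, -2: 0.603, -1: 0.614, 0: 0.624, 1: 0.622, 2: 0.623, 3: 0.615, 4: 0.611, 5: 0.606, 6: 0.599}
-0.15
now-axes [0.009, -0.47, -0.008] after-twist axes [0.009, -0.47, -0.008] twist -0.001
-0.14
now-axes [0.008, -0.72, -0.008] after-twist axes [0.009, -0.72, -0.008] twist -0.001
-0.135
now-axes [0.008, -0.845, -0.008] after-twist axes [0.009, -0.845, -0.008] twist -0.001
-0.13
now-axes [0.008, -0.97, -0.008] after-twist axes [0.009, -0.97, -0.008] twist -0.001
```

{"method": "arm_command", "body": {
  "increments": [
    [0.05,0,-0.25,0,0],
    [0.05,0,-0.5,0,0],
    [0.05,0,-0.75,0,0],
    [0.05,0,-0.95,0,0],
    [0.05,0,-1.0,0,0]
  ]
}}

```text
time_s: 22.7
position: [0.624, -0.0324, 0.2939]
ee_rot: [0.996, 0.086, -0.0, 0.004]
wrist_force: [2.4, -7.8, -8.8]
gripper_width: 0.0123
grasp_force: 59.9
```

{"method": "arm_command", "body": {
  "increments": [
    [0.05,0,0,0,0],
    [0.05,0,0,0,0],
    [0.05,0,0,0,0],
    [0.05,0,0,0,0],
    [0.05,0,0,0,0]
  ]
}}

```text
time_s: 23.2
position: [0.6236, -0.0313, 0.2934]
ee_rot: [0.996, 0.087, -0.001, 0.002]
wrist_force: [1.3, -7.1, -8.6]
gripper_width: 0.0125
grasp_force: 61.1
```

```bash
cat > chk.py <<'E'
from pan import *
def chute(f):
    """pale-wood fraction along the chute floor"""
    S=np.array([.6018,.0975,.1755]); im=cv2.imread(f'pics/{f}.png'); r=[]
    for k in range(0,280,14):
        s=k/1e3; u,v=proj(f,W(S,[0,s*np.cos(.489)-.024*np.sin(.489)*0,.165+s*np.sin(.489)+.024])); u,v=int(round(u)),int(round(v)); r.append(im[v-1:v+2,u-1:u+2].mean((0,1)).round(0).astype(int).tolist())
    return r
E
python3 - <<'E'
from chk import *
st(); snap('scene','s14'); pitch('s14',rng=np.arange(-6,7,1)); a=chute('s0' if 0 else 'scene0'); b=chute('s14')
for k,(x,y) in enumerate(zip(a,b)): print(k*14,x,y)
E
```

```text
t 23.2 grasp [ 0.6234 -0.032   0.1294] a 0.1733 tilt [-0.0014 -0.0044] F [ 1.31 -7.05 -8.6 ] w 0.0125 gf 61.1 j [ 0.36  0.38 -0.44  1.64  0.17  1.17 -1.52]
s14 {-6: 0.47, -5: 0.484, -4: 0.489, -3: 0.505, -2: 0.516, -1: 0.526, 0: 0.537, 1: 0.54, 2: 0.558, 3: 0.56, 4: 0.563, 5: 0.564, 6: 0.559}
0 [108, 193, 239] [44, 44, 47]
14 [108, 195, 240] [44, 52, 69]
28 [109, 198, 242] [46, 64, 94]
42 [100, 180, 232] [69, 155, 241]
56 [108, 191, 238] [68, 157, 240]
70 [108, 192, 239] [68, 156, 240]
84 [110, 197, 241] [69, 155, 239]
98 [106, 191, 239] [68, 154, 239]
112 [105, 187, 236] [67, 154, 239]
126 [106, 190, 238] [68, 155, 239]
140 [109, 194, 240] [68, 156, 240]
154 [109, 198, 241] [69, 157, 240]
168 [100, 179, 230] [69, 158, 241]
182 [105, 189, 237] [69, 160, 242]
196 [107, 192, 239] [72, 162, 242]
210 [109, 197, 241] [72, 164, 243]
224 [100, 184, 238] [69, 156, 240]
238 [50, 104, 175] [52, 110, 184]
252 [42, 82, 134] [44, 87, 141]
266 [37, 70, 114] [40, 74, 121]
```

{"method": "arm_command", "body": {
  "increments": [
    [0.05,0,0,0,0],
    [0.05,0,0,0,0],
    [0.05,0,0,0,0],
    [0.05,0,0,0,0],
    [0.05,0,0,0,0]
  ]
}}

```text
time_s: 23.75
position: [0.6236, -0.0313, 0.2934]
ee_rot: [0.996, 0.087, -0.001, 0.002]
wrist_force: [1.2, -7.1, -9.3]
gripper_width: 0.0122
grasp_force: 61.1
```

{"method": "arm_command", "body": {
  "increments": [
    [0.05,0,0,0,0],
    [0.05,0,0,0,0],
    [0.05,0,0,0,0],
    [0.05,0,0,0,0],
    [0.05,0,0,0,0]
  ]
}}

```text
time_s: 24.25
position: [0.6236, -0.0313, 0.2934]
ee_rot: [0.996, 0.087, -0.001, 0.002]
wrist_force: [0.9, -7.0, -8.5]
gripper_width: 0.0122
grasp_force: 61.1
```

```bash
cat >> chk.py <<'E'
def pale(f,roi=None,out=True):
    im=cv2.imread(f'pics/{f}.png').astype(int); h=cv2.cvtColor(im.astype(np.uint8),cv2.COLOR_BGR2HSV)
    m=((h[:,:,0]>=16)&(h[:,:,0]<=27)&(h[:,:,1]>90)&(h[:,:,1]<170)&(h[:,:,2]>130)).astype(np.uint8)
    if roi: z=np.zeros_like(m); x0,y0,x1,y1=roi; z[y0:y1,x0:x1]=1; m=m*z
    m=cv2.morphologyEx(m,cv2.MORPH_OPEN,np.ones((2,2),np.uint8))
    n,l,s,c=cv2.connectedComponentsWithStats(m); 
    for i in range(1,n):
        if s[i][4]>25: print(f,s[i].tolist(),pt(f,*c[i],.02).round(3)[:2])
E
python3 - <<'E'
from chk import *
st(); snap('scene','s15'); snap('side','d15'); print(chute('s15')[3:17:3])
pale('s15',(125,110,330,330)); pale('d15',(170,150,340,340))
E
```

```text
t 24.25 grasp [ 0.6234 -0.032   0.1294] a 0.1734 tilt [-0.0015 -0.0044] F [ 0.9  -7.02 -8.47] w 0.0122 gf 61.1 j [ 0.36  0.38 -0.44  1.64  0.17  1.17 -1.52]
[[70, 155, 241], [69, 156, 239], [70, 155, 239], [69, 159, 241], [72, 163, 243]]
s15 [130, 113, 6, 11, 46] [-0.369  0.427]
s15 [232, 167, 16, 11, 115] [0.361 0.266]
s15 [146, 171, 10, 8, 53] [0.046 0.077]
s15 [135, 182, 23, 17, 129] [ 0.102 -0.015]
s15 [272, 198, 12, 20, 112] [0.592 0.134]
s15 [223, 201, 17, 11, 133] [0.443 0.06 ]
s15 [194, 229, 18, 12, 161] [ 0.438 -0.116]
s15 [301, 231, 23, 11, 99] [0.765 0.052]
s15 [298, 253, 8, 12, 32] [ 0.773 -0.06 ]
s15 [128, 262, 91, 68, 3322] [ 0.507 -0.365]
s15 [235, 280, 17, 21, 214] [ 0.673 -0.255]
d15 [272, 179, 64, 32, 1284] [ 0.472 -0.307]
d15 [171, 191, 10, 10, 35] [ 0.929 -0.139]
d15 [247, 190, 13, 13, 101] [ 0.651 -0.233]
d15 [209, 198, 10, 9, 56] [ 0.773 -0.144]
d15 [180, 221, 28, 17, 305] [0.774 0.035]
d15 [294, 223, 20, 13, 180] [ 0.423 -0.095]
d15 [231, 233, 7, 7, 40] [0.626 0.021]
d15 [277, 253, 22, 16, 234] [0.429 0.079]
d15 [184, 288, 19, 40, 344] [0.601 0.355]
d15 [284, 306, 24, 23, 321] [0.346 0.286]
d15 [197, 312, 7, 17, 49] [0.572 0.379]
```

{"method": "arm_command", "body": {
  "increments": [
    [0.05,0,0.15,0,0],
    [0.05,0,0.4,0,0],
    [0.05,0,0.7,0,0],
    [0.05,0,1.1,0,0],
    [0.05,0,1.4,0,0]
  ]
}}

```text
time_s: 24.85
position: [0.6345, -0.0847, 0.2953]
ee_rot: [0.996, 0.087, 0.001, -0.001]
wrist_force: [0.8, -0.4, -4.7]
gripper_width: 0.0117
grasp_force: 59.6
```

{"method": "arm_command", "body": {
  "increments": [
    [0.05,0,0.3,-0.2,0],
    [0.05,0,0.6,-0.5,0],
    [0.05,0,0.6,-0.8,0],
    [0.05,0,0.6,-1.1,0],
    [0.05,0,0.6,-1.2,0]
  ]
}}

```text
time_s: 25.35
position: [0.6386, -0.1063, 0.3452]
ee_rot: [0.996, 0.088, 0.002, -0.0]
wrist_force: [0.9, 1.0, -3.1]
gripper_width: 0.0117
grasp_force: 59.6
```

```bash
python3 - <<'E'
from chk import *
st(); snap('scene','s16'); pitch('s16',rng=np.arange(-4,13,1)); pale('s16',(200,110,330,330)); go([.4829,-.4414,.175],-.044)
for k,f in enumerate(('scene0','s14','s16')): 
    im=cv2.imread(f'pics/{f}.png'); S=np.array([.6018,.0975,.1755]); print(f,[im[int(round(v)),int(round(u))].tolist() for u,v in [proj(f,W(S,[x/1e3,.015,z/1e3])) for x in(-15,0,15) for z in (70,105)]])
E
```

```text
t 25.35 grasp [ 0.6392 -0.1062  0.1812] a 0.1762 tilt [0.0039 0.0004] F [ 0.91  0.99 -3.05] w 0.0117 gf 59.6 j [ 0.45  0.38 -0.41  1.53  0.15  1.27 -1.38]
s16 {-4: 0.515, -3: 0.513, -2: 0.525, -1: 0.54, 0: 0.545, 1: 0.545, 2: 0.55, 3: 0.55, 4: 0.546, 5: 0.537, 6: 0.529, 7: 0.529, 8: 0.534, 9: 0.529, 10: 0.531, 11: 0.532, 12: 0.527}
s16 [232, 167, 13, 11, 87] [0.356 0.263]
s16 [266, 191, 14, 29, 175] [0.573 0.136]
s16 [223, 201, 15, 11, 105] [0.437 0.057]
s16 [201, 229, 11, 11, 103] [ 0.446 -0.109]
s16 [301, 231, 24, 10, 97] [0.766 0.053]
s16 [297, 255, 7, 11, 27] [ 0.773 -0.069]
s16 [234, 280, 18, 21, 214] [ 0.673 -0.255]
s16 [201, 283, 18, 25, 273] [ 0.587 -0.313]
now-axes [-5.299, 7.566, 0.15] after-twist axes [-3.517, 8.542, 0.15] twist 0.22
scene0 [[97, 114, 120], [102, 114, 122], [101, 116, 121], [102, 117, 121], [101, 114, 119], [102, 115, 124]]
s14 [[75, 75, 75], [47, 54, 63], [61, 106, 140], [70, 71, 69], [78, 114, 151], [99, 109, 113]]
s16 [[92, 163, 219], [64, 89, 115], [79, 111, 141], [104, 182, 235], [98, 108, 112], [100, 110, 114]]
```

Retreated with the blocks aboard. Next, the trip to the mat.

{"method": "arm_command", "body": {
  "increments": [
    [0.05,-0.25,0.35,0,0],
    [0.05,-0.65,0.9,0,0],
    [0.05,-1.1,1.5,0,0],
    [0.05,-1.55,2.1,0,0],
    [0.05,-2,2.7,0,0]
  ]
}}

```text
time_s: 25.9
position: [0.5764, -0.2296, 0.3415]
ee_rot: [0.996, 0.087, -0.001, 0.0]
wrist_force: [-0.4, 0.1, -3.8]
gripper_width: 0.0116
grasp_force: 59.6
```

{"method": "arm_command", "body": {
  "increments": [
    [0.05,-0.45,0.6,0,0],
    [0.05,-0.9,1.25,0,0],
    [0.05,-1.35,1.9,0,0],
    [0.05,-1.8,2.5,0,0],
    [0.05,-2.2,3.1,0,0]
  ]
}}

```text
time_s: 26.4
position: [0.5109, -0.367, 0.3416]
ee_rot: [0.996, 0.087, -0.001, -0.0]
wrist_force: [0.1, -1.0, -3.8]
gripper_width: 0.0115
grasp_force: 59.6
```

{"method": "arm_command", "body": {
  "increments": [
    [0.05,-0.3,0.5,0,0.05],
    [0.05,-0.6,1,0,0.1],
    [0.05,-0.85,1.4,0,0.15],
    [0.05,-1.05,1.7,0,0.2],
    [0.05,-1.1,1.77,0,0.22]
  ]
}}

```text
time_s: 26.9
position: [0.4807, -0.4446, 0.3421]
ee_rot: [1.0, -0.025, -0.0, 0.0]
wrist_force: [-0.8, -0.9, -3.5]
gripper_width: 0.0114
grasp_force: 59.6
```

{"method": "arm_command", "body": {
  "increments": [
    [0.05,0,0,0,0],
    [0.05,0,0,0,0],
    [0.05,0,0,0,0],
    [0.05,0,0,0,0],
    [0.05,0,0,0,0]
  ]
}}

```text
time_s: 27.4
position: [0.4822, -0.4421, 0.3424]
ee_rot: [1.0, -0.022, 0.0, -0.0]
wrist_force: [-0.0, -1.5, -3.7]
gripper_width: 0.0115
grasp_force: 59.6
```

```bash
python3 - <<'E'
from chk import *
st(); go([.4829,-.4414,.0905],-.044); snap('scene','s17'); pitch('s17',rng=np.arange(-4,13,1)); pale('s17',(100,110,330,330))
E
```

```text
t 27.4 grasp [ 0.4822 -0.4421  0.1784] a -0.0441 tilt [0.0001 0.    ] F [-0.01 -1.46 -3.71] w 0.0115 gf 59.6 j [ 0.87  0.37 -0.21  1.52  0.08  1.26 -0.97]
now-axes [0.017, -0.017, 2.199] after-twist axes [0.017, -0.017, 2.199] twist -0.0
s17 {-4: 0.52, -3: 0.532, -2: 0.547, -1: 0.567, 0: 0.581, 1: 0.589, 2: 0.586, 3: 0.577, 4: 0.567, 5: 0.556, 6: 0.535, 7: 0.526, 8: 0.509, 9: 0.5, 10: 0.499, 11: 0.488, 12: 0.474}
s17 [101, 111, 30, 38, 536] [-0.387  0.34 ]
s17 [101, 132, 19, 22, 322] [-0.297  0.194]
s17 [232, 167, 16, 11, 111] [0.361 0.267]
s17 [146, 171, 10, 8, 55] [0.044 0.078]
s17 [138, 182, 20, 15, 124] [ 0.103 -0.008]
s17 [223, 201, 17, 12, 140] [0.444 0.059]
s17 [194, 229, 18, 11, 165] [ 0.437 -0.116]
s17 [302, 231, 22, 10, 78] [0.767 0.053]
s17 [152, 240, 39, 45, 719] [ 0.418 -0.263]
s17 [166, 276, 53, 54, 1126] [ 0.572 -0.366]
s17 [235, 280, 16, 20, 209] [ 0.672 -0.255]
```

{"method": "arm_command", "body": {
  "increments": [
    [0.05,0.01,-0.01,0.4,0],
    [0.05,0.01,-0.01,0.9,0],
    [0.05,0.01,-0.01,1.4,0],
    [0.05,0.01,-0.01,1.8,0],
    [0.05,0.01,-0.01,2.05,0]
  ]
}}

```text
time_s: 27.95
position: [0.4816, -0.4418, 0.2577]
ee_rot: [1.0, -0.023, -0.001, -0.001]
wrist_force: [1.0, 0.7, -4.2]
gripper_width: 0.0119
grasp_force: 59.7
```

{"method": "arm_command", "body": {
  "increments": [
    [0.05,0,0,0.05,0],
    [0.05,0,0,0.1,0],
    [0.05,0,0,0.15,0],
    [0.05,0,0,0.18,0],
    [0.05,0,0,0.18,0]
  ]
}}

```text
time_s: 28.45
position: [0.4824, -0.4429, 0.2546]
ee_rot: [1.0, -0.023, 0.001, 0.001]
wrist_force: [-1.4, -2.5, 2.0]
gripper_width: 0.0113
grasp_force: 60.0
```

```bash
python3 - <<'E'
from chk import *
st()
E
```

```text
t 28.45 grasp [ 0.4826 -0.4433  0.0906] a -0.0458 tilt [ 0.0016 -0.0019] F [-1.39 -2.53  1.96] w 0.0113 gf 60.0 j [ 0.86  0.44 -0.21  1.6   0.1   1.1  -0.98]
```

{"method": "arm_command", "body": {
  "increments": [
    [0.05,0,0,0.03,0],
    [0.05,0,0,0.03,0],
    [0.05,0,0,0.03,0],
    [0.05,0,0,0.03,0],
    [0.05,0,0,0.03,0]
  ],
  "grip_force": 8
}}

```text
time_s: 28.95
position: [0.4824, -0.4429, 0.2545]
ee_rot: [1.0, -0.023, 0.001, 0.001]
wrist_force: [-2.4, 0.3, 7.5]
gripper_width: 0.0117
grasp_force: 8.0
```

{"method": "arm_command", "body": {
  "increments": [
    [0.2,0,0,0,0],
    [0.35,0,0,0,0],
    [0.45,0,0,0,0],
    [0.45,0,0,0,0],
    [0.45,0,0,0,0]
  ]
}}

```text
time_s: 29.45
position: [0.4822, -0.4421, 0.2517]
ee_rot: [1.0, -0.023, -0.0, -0.0]
wrist_force: [0.6, 0.5, 0.5]
gripper_width: 0.0372
grasp_force: 0.0
```

{"method": "arm_command", "body": {
  "increments": [
    [0.45,0,0,-0.4,0],
    [0.45,0,0,-1.2,0],
    [0.45,0,0,-2.2,0],
    [0.6,0,0,-3.3,0],
    [1,0,0,-4.4,0]
  ]
}}

```text
time_s: 29.95
position: [0.482, -0.4419, 0.4311]
ee_rot: [1.0, -0.023, 0.0, 0.0]
wrist_force: [1.8, -0.8, 0.0]
gripper_width: 0.0488
grasp_force: 0.0
```

{"method": "arm_command", "body": {
  "increments": [
    [1,0,-0.5,-0.3,0],
    [1,0,-1,-0.5,0],
    [1,0,-1.5,-0.5,0],
    [1,0,-2,-0.5,0],
    [1,0,-2,-0.5,0]
  ]
}}

```text
time_s: 30.45
position: [0.487, -0.3581, 0.4479]
ee_rot: [1.0, -0.02, -0.0, -0.001]
wrist_force: [-0.2, 0.7, -0.0]
gripper_width: 0.084
grasp_force: 0.0
```

```bash
python3 - <<'E'
from chk import *
st(); snap('wrist','w18'); snap('scene','s18'); snap('side','d18'); 
for f in ('s18','d18','w18'): pale(f,(100,110,340,340) if f!='w18' else None)
from pan import *
# pan fit by IoU in scene + wrist (flat on mat)
def sc(P,f):
    im=cv2.imread(f'pics/{f}.png'); h=cv2.cvtColor(im,cv2.COLOR_BGR2HSV); mk=(((h[:,:,1]<75)&(h[:,:,2]>70))).astype(np.uint8); z=np.zeros_like(mk)
    for y0,y1,hh in((-95,95,50),(-95,-91,75)):
        Q=np.array([proj(f,W(P,[x/1e3,y/1e3,k/1e3+.004])) for x in(-65,65) for y in(y0,y1) for k in(0,hh)]); cv2.fillConvexPoly(z,cv2.convexHull(Q.astype(np.float32)).astype(np.int32),1)
    r=np.argwhere(z); mk2=cv2.morphologyEx(mk,cv2.MORPH_OPEN,np.ones((2,2))); 
    return z,mk2
P0=[.487,-.3485,-.044]
for f in ('s18','d18'):
    z,m=sc(P0,f); bb=cv2.dilate(z,np.ones((13,13))); n=m&bb; a=np.argwhere(n); b=np.argwhere(z); print(f,'mask bbox',a.min(0),a.max(0),'pred',b.min(0),b.max(0))
E
```

```text
t 30.45 grasp [ 0.4869 -0.3577  0.2839] a -0.0395 tilt [-0.0002  0.002 ] F [-0.17  0.69 -0.04] w 0.084 gf 0.0 j [ 0.81  0.22 -0.26  1.5   0.05  1.43 -1.06]
s18 [232, 167, 16, 11, 109] [0.361 0.267]
s18 [113, 195, 15, 6, 73] [ 0.048 -0.095]
s18 [223, 201, 17, 11, 133] [0.443 0.06 ]
s18 [194, 229, 18, 12, 167] [ 0.437 -0.116]
s18 [301, 231, 23, 11, 93] [0.764 0.052]
s18 [154, 261, 40, 45, 688] [ 0.48  -0.328]
s18 [235, 280, 16, 21, 212] [ 0.673 -0.255]
s18 [173, 283, 46, 47, 719] [ 0.584 -0.368]
s18 [335, 330, 6, 11, 41] [ 0.966 -0.269]
d18 [236, 119, 105, 31, 1854] [ 0.686 -0.835]
d18 [296, 176, 19, 18, 194] [ 0.489 -0.379]
d18 [272, 179, 16, 23, 100] [ 0.567 -0.286]
d18 [101, 190, 81, 82, 601] [0.935 0.131]
d18 [245, 190, 15, 13, 127] [ 0.656 -0.235]
d18 [318, 197, 14, 14, 111] [ 0.388 -0.271]
d18 [209, 198, 10, 9, 57] [ 0.773 -0.144]
d18 [180, 221, 28, 17, 306] [0.773 0.035]
d18 [294, 222, 20, 13, 184] [ 0.422 -0.097]
d18 [277, 253, 22, 16, 229] [0.428 0.079]
d18 [184, 288, 20, 41, 407] [0.597 0.358]
d18 [284, 306, 24, 23, 321] [0.346 0.286]
w18 [139, 0, 44, 43, 1103] [ 0.661 -0.247]
w18 [187, 79, 130, 33, 3506] [ 0.57  -0.352]
w18 [181, 151, 144, 30, 3329] [ 0.481 -0.349]
w18 [60, 188, 46, 42, 877] [ 0.427 -0.108]
w18 [199, 217, 10, 11, 64] [ 0.399 -0.278]
w18 [223, 217, 18, 11, 118] [ 0.399 -0.318]
w18 [242, 217, 9, 11, 46] [ 0.396 -0.335]
w18 [247, 217, 9, 11, 52] [ 0.398 -0.345]
w18 [210, 221, 10, 7, 45] [ 0.395 -0.291]
w18 [84, 281, 5, 18, 68] [ 0.296 -0.086]
w18 [430, 281, 6, 18, 71] [ 0.277 -0.616]
s18 mask bbox [254 130] [326 208] pred [251 127] [325 209]
d18 mask bbox [163 282] [208 328] pred [161 279] [208 327]
```

The pan is on the mat and its outline matches the prediction within about 3 px. The wrist force confirmed four blocks aboard (3.7 N held). Next, fit the four loose blocks from the masks.

```bash
cat > blk.py <<'E'
from chk import *
def blockfit(fs,c0):
    best=None; K=4; ms={}
    for f in fs:
        im=cv2.imread(f'pics/{f}.png'); h=cv2.cvtColor(im,cv2.COLOR_BGR2HSV)
        m=((h[:,:,0]>=13)&(h[:,:,0]<=28)&(h[:,:,1]>80)&(h[:,:,1]<190)&(h[:,:,2]>110)).astype(np.uint8)
        u,v=map(int,proj(f,[*c0,.012])); R=26 if f[0]!='w' else 60; x0,y0=max(u-R,0),max(v-R,0)
        ms[f]=(cv2.resize(m[y0:v+R,x0:u+R],None,fx=K,fy=K,interpolation=cv2.INTER_LINEAR),x0,y0)
    def cost(s):
        t=0
        for f,(m,x0,y0) in ms.items():
            P=np.array([proj(f,W(s,[x,y,z])) for x in(-.015,.015) for y in(-.031,.031) for z in(0,.024)]); P=(P-[x0-.5+.5,y0])*K
            z=np.zeros_like(m); cv2.fillConvexPoly(z,cv2.convexHull(P.astype(np.float32)).astype(np.int32),1); t+=1-(z&m).sum()/max((z|m).sum(),1)
        return t
    from scipy.optimize import minimize
    for a in np.arange(-1.5,1.6,.3):
        r=minimize(cost,[*c0,a],method='Nelder-Mead',options=dict(initial_simplex=[[*c0,a],[c0[0]+.01,c0[1],a],[c0[0],c0[1]+.01,a],[*c0,a+.2]],maxfev=120))
        if best is None or r.fun<best.fun: best=r
    s=best.x; s[2]=(s[2]+np.pi/2)%np.pi-np.pi/2; print(fs,s.round(4),'cost',round(best.fun,3)); return s
E
python3 - <<'E'
from blk import *
for c in [(.354,.277),(.436,.07),(.43,-.107),(.667,-.247)]: blockfit(['s18','d18'],c)
st()
E
```

```text
['s18', 'd18'] [ 0.3493  0.278  -0.4977] cost 0.474
['s18', 'd18'] [ 0.433   0.0695 -0.7097] cost 0.591
['s18', 'd18'] [ 0.4278 -0.109  -0.8111] cost 0.799
['s18', 'd18'] [ 0.667  -0.2492  0.9745] cost 0.729
t 30.6 grasp [ 0.4853 -0.3629  0.2835] a -0.0457 tilt [-0.0011 -0.0004] F [ 0.44  0.11 -0.15] w 0.0864 gf 0.0 j [ 0.81  0.22 -0.25  1.49  0.06  1.43 -1.06]
```

{"method": "arm_command", "body": {
  "increments": [
    [1,0.8,-0.6,0,0.1],
    [1,1.7,-1.2,0,0.2],
    [1,2.6,-1.8,0.4,0.3],
    [1,3.5,-2.4,0.8,0.42],
    [1,4.4,-3.05,1.2,0.55]
  ]
}}

```text
time_s: 31.1
position: [0.6682, -0.2497, 0.3986]
ee_rot: [0.955, -0.297, -0.0, 0.001]
wrist_force: [0.3, -0.8, -0.1]
gripper_width: 0.0871
grasp_force: 0.0
```

{"method": "arm_command", "body": {
  "increments": [
    [1,0,0,0.3,0],
    [1,0,0,0.6,0],
    [1,0,0,0.8,0],
    [1,0,0,0.8,0],
    [1,0,0,0.8,0]
  ]
}}

```text
time_s: 31.6
position: [0.6663, -0.2502, 0.3687]
ee_rot: [0.956, -0.294, 0.0, 0.0]
wrist_force: [-0.2, 0.3, 0.3]
gripper_width: 0.087
grasp_force: 0.0
```

```bash
python3 - <<'E'
from blk import *
st(); snap('wrist','w19'); pale('w19'); s=blockfit(['w19'],(.667,-.249)); go([s[0],s[1],.022],s[2]-np.pi/2 if s[2]>0 else s[2]+np.pi/2)
E
```

```text
t 31.6 grasp [ 0.6664 -0.2504  0.2047] a -0.5976 tilt [ 0.0005 -0.0011] F [-0.24  0.34  0.25] w 0.087 gf 0.0 j [ 0.5   0.48 -0.26  1.32  0.12  1.36 -1.92]
w19 [0, 0, 10, 9, 47] [ 0.937 -0.145]
w19 [0, 137, 137, 105, 2939] [ 0.771 -0.062]
w19 [412, 138, 33, 20, 318] [ 0.585 -0.419]
w19 [245, 147, 29, 56, 1488] [ 0.666 -0.251]
w19 [437, 207, 64, 35, 1215] [ 0.475 -0.42 ]
w19 [307, 213, 45, 26, 461] [ 0.571 -0.282]
w19 [401, 249, 11, 20, 51] [ 0.482 -0.339]
w19 [433, 273, 9, 33, 127] [ 0.422 -0.352]
w19 [78, 281, 5, 19, 71] [0.669 0.012]
['w19'] [ 0.6663 -0.2504  0.9353] cost 0.193
now-axes [0.003, 0.017, 4.579] after-twist axes [0.003, 0.017, 4.579] twist 0.038
```

{"method": "arm_command", "body": {
  "increments": [
    [1,0,0.01,1.1,0.03],
    [1,0,0.01,2.2,0.03],
    [1,0,0.01,3.3,0.03],
    [1,0,0.01,4.2,0.03],
    [1,0,0.01,4.55,0.03]
  ]
}}

```text
time_s: 32.15
position: [0.6652, -0.249, 0.1825]
ee_rot: [0.951, -0.308, -0.003, 0.0]
wrist_force: [-3.9, -1.9, 42.4]
gripper_width: 0.0871
grasp_force: 27.8
```

{"method": "arm_command", "body": {
  "increments": [
    [0.5,0,0,0,0],
    [0.2,0,0,0,0],
    [0.2,0,0,0,0],
    [0.2,0,0,0,0],
    [0.2,0,0,0,0]
  ],
  "grip_force": 20
}}

```text
time_s: 32.65
position: [0.6672, -0.2489, 0.1869]
ee_rot: [0.952, -0.308, 0.001, 0.0]
wrist_force: [-0.6, 0.0, -1.1]
gripper_width: 0.0552
grasp_force: 0.0
```

{"method": "arm_command", "body": {
  "increments": [
    [0.2,0,0,0,0],
    [0.2,0,0,0,0],
    [0.2,0,0,0,0],
    [0.2,0,0,0,0],
    [0.2,0,0,0,0]
  ]
}}

```text
time_s: 33.15
position: [0.6669, -0.2488, 0.1859]
ee_rot: [0.952, -0.308, -0.0, 0.0]
wrist_force: [-0.7, -0.6, 0.5]
gripper_width: 0.0299
grasp_force: 20.0
```

{"method": "arm_command", "body": {
  "increments": [
    [0.2,0,0,-0.3,0],
    [0.2,0,0,-0.9,0],
    [0.2,0,0,-1.8,0],
    [0.2,0,0,-2.8,0],
    [0.2,0,0,-3.5,0]
  ]
}}

```text
time_s: 33.65
position: [0.6674, -0.2487, 0.3302]
ee_rot: [0.952, -0.307, 0.002, 0.0]
wrist_force: [1.2, 0.1, -0.3]
gripper_width: 0.03
grasp_force: 20.0
```

```bash
python3 - <<'E'
from blk import *
st(); P=[.487,-.349,-.045]
for q in [(.034,.045),(-.034,.045),(.034,-.035),(-.034,-.035)]: t=W(P,[*q,0]); print(q,t); go([t[0],t[1],.085],-.045)
E
```

```text
t 33.65 grasp [ 0.668  -0.2489  0.1662] a -0.6251 tilt [ 0.0039 -0.0013] F [ 1.17  0.07 -0.26] w 0.03 gf 20.0 j [ 0.5   0.5  -0.25  1.36  0.13  1.29 -1.96]
(0.034, 0.045) [ 0.5229899  -0.30557504  0.        ]
now-axes [-2.095, 3.265, 2.03] after-twist axes [-3.541, 1.583, 2.03] twist -0.58
(-0.034, 0.045) [ 0.45505874 -0.30251607  0.        ]
now-axes [-3.517, 4.197, 2.03] after-twist axes [-5.241, 1.583, 2.03] twist -0.58
(0.034, -0.035) [ 0.51939111 -0.38549405  0.        ]
now-axes [-0.999, 4.938, 2.03] after-twist axes [-3.541, 3.583, 2.03] twist -0.58
(-0.034, -0.035) [ 0.45145995 -0.38243508  0.        ]
now-axes [-2.42, 5.869, 2.03] after-twist axes [-5.241, 3.583, 2.03] twist -0.58
```

{"method": "arm_command", "body": {
  "increments": [
    [0.2,-0.4,0.6,0,-0.1],
    [0.2,-0.9,1.3,0,-0.22],
    [0.2,-1.4,2,0,-0.34],
    [0.2,-1.9,2.8,0,-0.46],
    [0.2,-2.28,3.39,0,-0.58]
  ]
}}

```text
time_s: 34.15
position: [0.5114, -0.3064, 0.3269]
ee_rot: [1.0, -0.021, -0.0, 0.001]
wrist_force: [-0.2, -0.2, -0.2]
gripper_width: 0.0299
grasp_force: 20.0
```

{"method": "arm_command", "body": {
  "increments": [
    [0.2,0,0,0.3,0],
    [0.2,0,0,0.9,0],
    [0.2,0,0,1.5,0],
    [0.2,0,0,2,0],
    [0.2,0,0,2.1,0]
  ]
}}

```text
time_s: 34.65
position: [0.5166, -0.3043, 0.2444]
ee_rot: [1.0, -0.022, 0.003, 0.001]
wrist_force: [1.9, 2.9, 19.1]
gripper_width: 0.0298
grasp_force: 25.2
```

{"method": "arm_command", "body": {
  "increments": [
    [0.2,0,0,0,0],
    [0.4,0,0,0,0],
    [0.55,0,0,0,0],
    [0.55,0,0,0,0],
    [0.55,0,0,0,0]
  ]
}}

```text
time_s: 35.15
position: [0.517, -0.3015, 0.2445]
ee_rot: [1.0, -0.021, 0.003, -0.002]
wrist_force: [1.2, 7.9, 9.0]
gripper_width: 0.0457
grasp_force: 6.1
```

{"method": "arm_command", "body": {
  "increments": [
    [0.55,0,0,-0.6,0],
    [0.55,0,0,-1.5,0],
    [0.55,0,0,-2.5,0],
    [1,0,0,-3.5,0],
    [1,0,0,-4,0]
  ]
}}

```text
time_s: 35.65
position: [0.515, -0.3046, 0.4068]
ee_rot: [1.0, -0.023, 0.003, 0.001]
wrist_force: [0.8, 0.1, 0.4]
gripper_width: 0.0569
grasp_force: 0.0
```

```bash
python3 - <<'E'
from blk import *
st(); snap('wrist','w20'); pale('w20'); snap('scene','s20'); snap('side','d20'); s=blockfit(['s20','d20'],(.428,-.109)); go([.428,-.109,.2],.6)
E
```

```text
t 35.65 grasp [ 0.516  -0.3052  0.2428] a -0.0451 tilt [ 0.006  -0.0031] F [0.78 0.08 0.42] w 0.0569 gf 0.0 j [ 0.77  0.22 -0.33  1.58  0.07  1.35 -1.18]
w20 [224, 102, 141, 36, 4230] [ 0.571 -0.351]
w20 [224, 144, 153, 72, 4466] [ 0.49  -0.344]
w20 [85, 220, 39, 22, 501] [ 0.439 -0.101]
w20 [230, 252, 25, 8, 148] [ 0.398 -0.281]
w20 [259, 252, 19, 8, 110] [ 0.396 -0.315]
w20 [279, 252, 18, 8, 91] [ 0.395 -0.338]
w20 [134, 279, 5, 21, 87] [ 0.354 -0.132]
w20 [380, 280, 5, 20, 84] [ 0.338 -0.468]
['s20', 'd20'] [ 0.4284 -0.1081 -0.7984] cost 0.804
now-axes [-2.383, -4.79, 1.0] after-twist axes [0.975, -5.261, 1.0] twist -0.645
```

```bash
cat >> blk.py <<'E'
def panmap(f,P=(.487,-.349,-.045)):
    im=cv2.imread(f'pics/{f}.png'); h=cv2.cvtColor(im,cv2.COLOR_BGR2HSV)
    for x in range(60,-61,-8):
        r=''
        for y in range(-88,90,6):
            u,v=proj(f,W(P,[x/1e3,y/1e3,.03])); u,v=int(round(u)),int(round(v))
            r+= '?' if not(0<=u<512 and 0<=v<384) else ('k' if h[v,u,2]<55 else 'B' if h[v,u,1]>80 else '.')
        print('%4d'%x,r)
E
python3 - <<'E'
from blk import *
panmap('w20'); panmap('w18')
E
```

```text
60 ..............................
  52 ....................BBBBB.....
  44 ...................BBBBBBB....
  36 ...................BBBBBBB....
  28 ....................BBBBBB....
  20 ................B...BBBBBB....
  12 BBBBBBBBBBBBBBBBBBBBBBBBBBBBB.
   4 BBBBBBBBBBBBBBBBBBBBBBBBBBBBBB
  -4 BBBBBBBBBBBBBBBBBBBBBBBBBBBBBB
 -12 BBBBBBBBBBBBBBBBBBBBBBBBBBBBBB
 -20 ...........BBBBBBBBBBBB.BBBBBB
 -28 ..............BBB.............
 -36 ..............................
 -44 ..............................
 -52 ........kkkk..................
 -60 .......kkkkk..................
  60 ..............................
  52 ..............................
  44 ..............................
  36 ..............................
  28 ..............................
  20 ..............................
  12 BBBBBBBBBBBBBBBBBBBBBBBBBBBBBB
   4 BBBBBBBBBBBBBBBBBBBBBBBBBBBBBB
  -4 BBBBBBBBBBBBBBBBBBBBBBBBBBBBBB
 -12 BBBBBBBBBBBBBBBBBBBBBBBBBBBBBB
 -20 .............BBBBBBB.BB...BBBB
 -28 ..............................
 -36 ..............................
 -44 ..............................
 -52 ..............................
 -60 ..............................
```

{"method": "arm_command", "body": {
  "increments": [
    [1,-0.4,-0.8,0,-0.14],
    [1,-0.9,-1.8,0,-0.28],
    [1,-1.4,-2.8,0.2,-0.42],
    [1,-1.9,-3.8,0.6,-0.56],
    [1,-2.38,-4.79,1,-0.7]
  ]
}}

```text
time_s: 36.3
position: [0.426, -0.1077, 0.36]
ee_rot: [0.946, 0.324, -0.001, -0.001]
wrist_force: [-0.0, 0.4, 0.0]
gripper_width: 0.087
grasp_force: 0.0
```

{"method": "arm_command", "body": {
  "increments": [
    [1,0,0,0,-0.08],
    [1,0,0,0,-0.115],
    [1,0,0,0,-0.115],
    [1,0,0,0,-0.115],
    [1,0,0,0,-0.115]
  ]
}}

```text
time_s: 36.8
position: [0.4272, -0.1097, 0.3615]
ee_rot: [0.927, 0.375, -0.0, -0.0]
wrist_force: [0.2, 0.3, -0.3]
gripper_width: 0.0872
grasp_force: 0.0
```

```bash
python3 - <<'E'
from blk import *
st(); snap('wrist','w21'); s=blockfit(['w21'],(.428,-.108)); go([s[0],s[1],.026],s[2]+np.pi/2)
E
```

```text
t 36.8 grasp [ 0.427  -0.1096  0.1975] a 0.7687 tilt [-0.0008  0.0005] F [ 0.18  0.26 -0.3 ] w 0.0872 gf 0.0 j [ 0.7  -0.09 -0.48  1.98 -0.04  1.24 -0.57]
['w21'] [ 0.4289 -0.1102 -0.8495] cost 0.081
now-axes [0.023, 0.036, 4.289] after-twist axes [0.025, 0.035, 4.289] twist 0.048
```

{"method": "arm_command", "body": {
  "increments": [
    [1,0.02,0.035,0.8,0.048],
    [1,0.02,0.035,1.7,0.048],
    [1,0.02,0.035,2.6,0.048],
    [1,0.02,0.035,3.4,0.048],
    [1,0.02,0.035,3.8,0.048]
  ]
}}

```text
time_s: 37.35
position: [0.4275, -0.1099, 0.2071]
ee_rot: [0.936, 0.353, -0.002, -0.002]
wrist_force: [-0.5, 0.7, -0.0]
gripper_width: 0.0868
grasp_force: 0.0
```

{"method": "arm_command", "body": {
  "increments": [
    [1,0,0,0.2,0],
    [1,0,0,0.35,0],
    [0.8,0,0,0.42,0],
    [0.5,0,0,0.42,0],
    [0.2,0,0,0.42,0]
  ]
}}

```text
time_s: 37.85
position: [0.4292, -0.1102, 0.1939]
ee_rot: [0.936, 0.353, 0.001, 0.001]
wrist_force: [0.5, -0.5, 0.7]
gripper_width: 0.0702
grasp_force: 0.0
```

{"method": "arm_command", "body": {
  "increments": [
    [0.2,0,0,0,0],
    [0.2,0,0,0,0],
    [0.2,0,0,0,0],
    [0.2,0,0,0,0],
    [0.2,0,0,0,0]
  ]
}}

```text
time_s: 38.35
position: [0.4287, -0.1101, 0.1932]
ee_rot: [0.936, 0.353, -0.0, 0.0]
wrist_force: [1.3, 0.6, 0.3]
gripper_width: 0.0312
grasp_force: 0.0
```

{"method": "arm_command", "body": {
  "increments": [
    [0.2,0,0,0,0],
    [0.2,0,0,-0.5,0],
    [0.2,0,0,-1.4,0],
    [0.2,0,0,-2.4,0],
    [0.2,0,0,-3.4,0]
  ]
}}

```text
time_s: 38.85
position: [0.4283, -0.1098, 0.3303]
ee_rot: [0.936, 0.353, -0.0, -0.0]
wrist_force: [1.6, 0.3, -0.4]
gripper_width: 0.0298
grasp_force: 20.0
```

```bash
python3 - <<'E'
from blk import *
st(); P=[.487,-.349,-.045]
for q in [(.042,-.035),(-.042,.035),(-.042,-.035)]: t=W(P,[*q,0]); print(q,t.round(4)); go([t[0],t[1],.085],1.526)
E
```

```text
t 38.85 grasp [ 0.4282 -0.1098  0.1663] a 0.7221 tilt [-0.0007  0.0003] F [ 1.61  0.33 -0.42] w 0.0298 gf 20.0 j [ 0.7  -0.06 -0.49  2.02 -0.03  1.17 -0.63]
(0.042, -0.035) [ 0.5274 -0.3859  0.    ]
now-axes [-2.703, 6.815, 2.033] after-twist axes [-6.783, 2.782, 2.033] twist -0.804
(-0.042, 0.035) [ 0.4466 -0.3121  0.    ]
now-axes [-3.0, 4.098, 2.033] after-twist axes [-5.032, 0.683, 2.033] twist -0.804
(-0.042, -0.035) [ 0.4435 -0.3821  0.    ]
now-axes [-4.215, 5.357, 2.033] after-twist axes [-6.782, 0.682, 2.033] twist -0.804
```

{"method": "arm_command", "body": {
  "increments": [
    [0.2,-0.5,0.6,0,-0.14],
    [0.2,-1.1,1.4,0,-0.28],
    [0.2,-1.8,2.4,0,-0.42],
    [0.2,-2.4,3.3,0,-0.56],
    [0.2,-3,4.1,0,-0.7]
  ]
}}

```text
time_s: 39.35
position: [0.4469, -0.3145, 0.329]
ee_rot: [0.756, 0.655, -0.0, 0.0]
wrist_force: [0.1, -0.5, -0.5]
gripper_width: 0.03
grasp_force: 20.0
```

{"method": "arm_command", "body": {
  "increments": [
    [0.2,0,0,0.4,-0.1],
    [0.2,0,0,0.9,-0.1],
    [0.2,0,0,1.4,-0.1],
    [0.2,0,0,1.8,-0.1],
    [0.2,0,0,2,-0.1]
  ]
}}

```text
time_s: 39.85
position: [0.4464, -0.3121, 0.2473]
ee_rot: [0.724, 0.69, -0.0, -0.001]
wrist_force: [0.1, -0.0, -0.1]
gripper_width: 0.0298
grasp_force: 20.0
```

{"method": "arm_command", "body": {
  "increments": [
    [0.2,0,0,0,0],
    [0.4,0,0,0,0],
    [0.5,0,0,0,0],
    [0.5,0,0,0,0],
    [0.5,0,0,0,0]
  ]
}}

```text
time_s: 40.35
position: [0.4472, -0.3126, 0.2499]
ee_rot: [0.724, 0.69, 0.0, 0.001]
wrist_force: [0.2, -0.1, -0.2]
gripper_width: 0.0424
grasp_force: 0.1
```

{"method": "arm_command", "body": {
  "increments": [
    [0.5,0,0,-0.6,0],
    [0.5,0,0,-1.5,0],
    [0.6,0,0,-2.5,0],
    [1,0,0,-3.5,0],
    [1,0,0,-4,0]
  ]
}}

```text
time_s: 40.85
position: [0.4476, -0.3125, 0.4136]
ee_rot: [0.724, 0.69, 0.0, 0.003]
wrist_force: [0.0, -0.2, 0.1]
gripper_width: 0.0603
grasp_force: 0.0
```

```bash
python3 - <<'E'
from blk import *
st(); snap('wrist','w22'); panmap('w22'); pale('w22'); snap('scene','s22'); snap('side','d22'); s=blockfit(['s22','d22'],(.433,.0695)); go([s[0],s[1],.2],s[2]+np.pi/2)
E
```

```text
t 40.85 grasp [ 0.4484 -0.3131  0.2496] a 1.5219 tilt [ 0.0048 -0.0038] F [ 0.03 -0.21  0.14] w 0.0603 gf 0.0 j [ 0.88  0.11 -0.34  1.69  0.04  1.34  0.48]
  60 kkkkk..............BBBBBB.....
  52 kkkkkk............BBBBBBB.....
  44 kkkkkkkk..........BBBBBBB.....
  36 kkkkkkk...........BBBBBBB.....
  28 k.................BBBBBBB.....
  20 ............BBBBBBBBBBBBBBBBB.
  12 BBBBBBBBBBBBBBBBBBBBBBBBBBBBB.
   4 BBBBBBBBBBBBBBBBBBBBBBBBBBBBB.
  -4 BBBBBBBBBBBBBBBBBBBBBBBBBBBBB.
 -12 BBBBBBBBBBBBBBBBBBBBBBBBBBBBB.
 -20 ..............................
 -28 ................BBBBBBBBBBB...
 -36 ................BBBBBBBBBBB...
 -44 ................BBBBBBBBBBB...
 -52 ................BBBBBBBBBBB...
 -60 ..............................
w22 [206, 121, 27, 76, 1223] [ 0.401 -0.305]
w22 [278, 121, 98, 143, 6569] [ 0.527 -0.342]
w22 [245, 141, 26, 50, 1248] [ 0.449 -0.315]
w22 [220, 211, 11, 24, 212] [ 0.403 -0.388]
w22 [219, 242, 11, 4, 37] [ 0.398 -0.419]
w22 [129, 277, 5, 21, 92] [ 0.264 -0.479]
w22 [386, 281, 4, 18, 55] [ 0.623 -0.5  ]
['s22', 'd22'] [ 0.4334  0.0697 -0.7105] cost 0.495
now-axes [9.526, -0.816, 1.173] after-twist axes [7.015, -6.496, 1.173] twist 0.662
```

{"method": "arm_command", "body": {
  "increments": [
    [1,0.9,-0.08,0,0],
    [1,1.9,-0.16,0,0],
    [1,2.9,-0.24,0,0],
    [1,3.9,-0.32,0,0],
    [1,4.9,-0.4,0,0]
  ]
}}

```text
time_s: 41.5
position: [0.4398, -0.1143, 0.4074]
ee_rot: [0.724, 0.689, -0.001, -0.001]
wrist_force: [2.1, -0.2, -0.2]
gripper_width: 0.0871
grasp_force: 0.0
```

{"method": "arm_command", "body": {
  "increments": [
    [1,1,-0.08,0,0.13],
    [1,2,-0.16,0.2,0.26],
    [1,3,-0.24,0.5,0.39],
    [1,3.9,-0.32,0.8,0.52],
    [1,4.62,-0.41,1.1,0.66]
  ]
}}

```text
time_s: 42.0
position: [0.4322, 0.0716, 0.3633]
ee_rot: [0.909, 0.416, -0.001, -0.0]
wrist_force: [0.0, 0.1, 1.8]
gripper_width: 0.087
grasp_force: 0.0
```

{"method": "arm_command", "body": {
  "increments": [
    [1,0,0,0,0],
    [1,0,0,0,0],
    [1,0,0,0,0],
    [1,0,0,0,0],
    [1,0,0,0,0]
  ]
}}

```text
time_s: 42.5
position: [0.4335, 0.0685, 0.3652]
ee_rot: [0.909, 0.417, 0.0, 0.0]
wrist_force: [0.1, 0.3, 0.0]
gripper_width: 0.0874
grasp_force: 0.0
```

```bash
python3 - <<'E'
from blk import *
st(); snap('wrist','w23'); s=blockfit(['w23'],(.4334,.0697)); go([s[0],s[1],.026],s[2]+np.pi/2)
E
```

```text
t 42.5 grasp [0.4335 0.0685 0.2012] a 0.8603 tilt [ 0.0002 -0.    ] F [0.08 0.31 0.01] w 0.0874 gf 0.0 j [ 0.62 -0.11 -0.78  1.97 -0.08  1.25 -0.84]
['w23'] [ 0.4346  0.0673 -0.7078] cost 0.07
now-axes [-0.009, 0.044, 4.381] after-twist axes [-0.009, 0.044, 4.381] twist -0.002
```

{"method": "arm_command", "body": {
  "increments": [
    [1,-0.01,0.04,0.8,0],
    [1,-0.01,0.04,1.7,0],
    [1,-0.01,0.04,2.6,0],
    [1,-0.01,0.04,3.5,0],
    [1,-0.01,0.04,3.9,0]
  ]
}}

```text
time_s: 43.05
position: [0.4329, 0.0675, 0.2063]
ee_rot: [0.909, 0.418, -0.002, -0.001]
wrist_force: [-1.0, 0.6, 0.3]
gripper_width: 0.0871
grasp_force: 0.0
```

{"method": "arm_command", "body": {
  "increments": [
    [1,0,0,0.2,0],
    [1,0,0,0.35,0],
    [0.8,0,0,0.44,0],
    [0.5,0,0,0.44,0],
    [0.2,0,0,0.44,0]
  ]
}}

```text
time_s: 43.55
position: [0.4347, 0.0682, 0.1922]
ee_rot: [0.909, 0.418, 0.001, 0.0]
wrist_force: [-0.3, -0.3, -0.5]
gripper_width: 0.0703
grasp_force: 0.0
```

{"method": "arm_command", "body": {
  "increments": [
    [0.2,0,0,0,0],
    [0.2,0,0,0,0],
    [0.2,0,0,0,0],
    [0.2,0,0,0,0],
    [0.2,0,0,0,0]
  ]
}}

```text
time_s: 44.05
position: [0.4342, 0.0681, 0.1916]
ee_rot: [0.909, 0.418, -0.0, 0.0]
wrist_force: [0.1, -0.3, -0.2]
gripper_width: 0.0307
grasp_force: 0.0
```

{"method": "arm_command", "body": {
  "increments": [
    [0.2,0,0,0,0],
    [0.2,0,0,-0.5,0],
    [0.2,0,0,-1.4,0],
    [0.2,0,0,-2.4,0],
    [0.2,0,0,-3.4,0]
  ]
}}

```text
time_s: 44.55
position: [0.4338, 0.0683, 0.3287]
ee_rot: [0.908, 0.418, -0.0, -0.0]
wrist_force: [1.3, -0.2, -0.5]
gripper_width: 0.0298
grasp_force: 20.0
```

```bash
python3 - <<'E'
from blk import *
st(); P=[.487,-.349,-.045]
for q in [(-.042,-.037)]: t=W(P,[*q,0]); print(q,t.round(4)); go([t[0],t[1],.085],1.526)
E
```

```text
t 44.55 grasp [0.4337 0.0683 0.1647] a 0.8623 tilt [-0.0008  0.0001] F [ 1.28 -0.25 -0.54] w 0.0298 gf 20.0 j [ 0.64 -0.07 -0.82  2.02 -0.05  1.17 -0.86]
(-0.042, -0.037) [ 0.4434 -0.3841  0.    ]
now-axes [-8.432, 7.541, 1.993] after-twist axes [-11.287, 0.745, 1.993] twist -0.664
```

{"method": "arm_command", "body": {
  "increments": [
    [0.2,-0.4,0.36,0,0],
    [0.2,-1.1,0.98,0,0],
    [0.2,-1.9,1.7,0,0],
    [0.2,-2.65,2.37,0,0],
    [0.2,-3.4,3.04,0,0]
  ]
}}

```text
time_s: 45.05
position: [0.4377, -0.1158, 0.3276]
ee_rot: [0.909, 0.418, -0.0, 0.0]
wrist_force: [0.3, -0.0, -0.4]
gripper_width: 0.0296
grasp_force: 20.0
```

{"method": "arm_command", "body": {
  "increments": [
    [0.2,-0.75,0.67,0,0],
    [0.2,-1.5,1.34,0,0],
    [0.2,-2.2,1.97,0,0],
    [0.2,-2.8,2.5,0,0],
    [0.2,-3.3,2.95,0,0]
  ]
}}

```text
time_s: 45.55
position: [0.4411, -0.2934, 0.3272]
ee_rot: [0.909, 0.417, -0.0, -0.0]
wrist_force: [0.3, -0.2, 0.4]
gripper_width: 0.0299
grasp_force: 20.0
```

{"method": "arm_command", "body": {
  "increments": [
    [0.2,-0.5,0.45,0,-0.14],
    [0.2,-1,0.9,0,-0.28],
    [0.2,-1.4,1.25,0,-0.42],
    [0.2,-1.65,1.5,0,-0.56],
    [0.2,-1.73,1.55,0,-0.66]
  ]
}}

```text
time_s: 46.05
position: [0.443, -0.3863, 0.3269]
ee_rot: [0.723, 0.69, -0.0, -0.0]
wrist_force: [-0.8, 0.7, -0.4]
gripper_width: 0.03
grasp_force: 20.0
```

{"method": "arm_command", "body": {
  "increments": [
    [0.2,0,0,0.2,0],
    [0.2,0,0,0.7,0],
    [0.2,0,0,1.3,0],
    [0.2,0,0,1.8,0],
    [0.2,0,0,1.95,0]
  ]
}}

```text
time_s: 46.55
position: [0.4428, -0.3828, 0.2465]
ee_rot: [0.725, 0.689, -0.0, -0.003]
wrist_force: [-0.1, 0.1, -0.2]
gripper_width: 0.0297
grasp_force: 20.0
```

```bash
python3 - <<'E'
from blk import *
st(); go([.4434,-.3841,.085],1.526)
E
```

```text
t 46.55 grasp [ 0.4422 -0.3822  0.0825] a 1.5205 tilt [-0.0036  0.0036] F [-0.08  0.12 -0.18] w 0.0297 gf 20.0 j [ 1.05  0.35 -0.45  1.78  0.17  1.06  0.49]
now-axes [-0.032, 0.018, -0.062] after-twist axes [-0.032, 0.018, -0.062] twist -0.006
```

{"method": "arm_command", "body": {
  "increments": [
    [0.2,0,0,0,0],
    [0.4,0,0,0,0],
    [0.5,0,0,0,0],
    [0.5,0,0,0,0],
    [0.5,0,0,0,0]
  ]
}}

```text
time_s: 47.05
position: [0.4438, -0.3843, 0.2503]
ee_rot: [0.724, 0.689, -0.0, 0.001]
wrist_force: [-0.1, -0.5, -0.5]
gripper_width: 0.0426
grasp_force: 0.0
```

{"method": "arm_command", "body": {
  "increments": [
    [0.5,0,0,-0.6,0],
    [0.5,0,0,-1.5,0],
    [0.6,0,0,-2.5,0],
    [1,0,0,-3.5,0],
    [1,0,0,-4,0]
  ]
}}

```text
time_s: 47.55
position: [0.4442, -0.3842, 0.4141]
ee_rot: [0.724, 0.69, 0.0, 0.003]
wrist_force: [0.5, -1.0, 0.1]
gripper_width: 0.0602
grasp_force: 0.0
```

```bash
python3 - <<'E'
from blk import *
st(); snap('wrist','w24'); panmap('w24'); pale('w24'); snap('scene','s24'); snap('side','d24'); s=blockfit(['s24','d24'],(.3493,.278)); go([s[0],s[1],.22],s[2]+np.pi/2)
E
```

```text
t 47.55 grasp [ 0.4449 -0.385   0.2502] a 1.5217 tilt [ 0.0043 -0.0044] F [ 0.48 -0.99  0.1 ] w 0.0602 gf 0.0 j [ 1.07  0.21 -0.47  1.59  0.1   1.36  0.54]
  60 ....................BBBBB.....
  52 ...................BBBBBBB....
  44 ....................BBBBBB....
  36 ....................BBBBBB....
  28 ....................BBBBBBB...
  20 .............BBBBBBBBBBBBBBBB.
  12 BBBBBBBBBBBBBBBBBBBBBBBBBBBBBB
   4 BBBBBBBBBBBBBBBBBBBBBBBBBBBBBB
  -4 BBBBBBBBBBBBBBBBBBBBBBBBBBBBBB
 -12 BBBBBBBBBBBBBBBBBBBBBBBBBBBB..
 -20 ..............................
 -28 ....BBBBBBBBBB..BBBBBBBBBB....
 -36 ....BBBBBBBBBBB.BBBBBBBBBB....
 -44 ....BBBBBBBBBBB.BBBBBBBBBB....
 -52 ....BBBBBBBBBB..BBBBBBBBBB....
 -60 ..............................
w24 [279, 54, 103, 159, 7922] [ 0.526 -0.338]
w24 [203, 58, 29, 138, 2350] [ 0.399 -0.331]
w24 [245, 75, 27, 57, 1489] [ 0.449 -0.312]
w24 [247, 141, 25, 51, 1246] [ 0.447 -0.388]
w24 [129, 281, 5, 20, 80] [ 0.259 -0.555]
w24 [386, 281, 5, 15, 53] [ 0.619 -0.571]
['s24', 'd24'] [ 0.3499  0.2783 -0.4971] cost 0.471
now-axes [16.426, -3.161, 0.685] after-twist axes [13.437, -9.964, 0.685] twist 0.448
```

{"method": "arm_command", "body": {
  "increments": [
    [1,0.9,0,0,0],
    [1,1.9,-0.03,0,0],
    [1,2.9,-0.06,0,0],
    [1,3.9,-0.08,0,0],
    [1,4.9,-0.1,0,0]
  ]
}}

```text
time_s: 48.2
position: [0.4485, -0.1866, 0.4078]
ee_rot: [0.724, 0.689, -0.0, -0.001]
wrist_force: [0.1, -0.5, 0.6]
gripper_width: 0.087
grasp_force: 0.0
```

{"method": "arm_command", "body": {
  "increments": [
    [1,1,-0.02,0,0],
    [1,2,-0.05,0,0],
    [1,3,-0.08,0,0],
    [1,3.9,-0.1,0,0],
    [1,4.73,-0.12,0,0]
  ]
}}

```text
time_s: 48.7
position: [0.4529, 0.0028, 0.4081]
ee_rot: [0.724, 0.69, -0.001, -0.001]
wrist_force: [-0.1, -1.0, 0.7]
gripper_width: 0.0869
grasp_force: 0.0
```

{"method": "arm_command", "body": {
  "increments": [
    [1,0.8,-0.35,0,0],
    [1,1.6,-0.7,0,0],
    [1,2.4,-1.05,0,0],
    [1,3.2,-1.4,0,0],
    [1,4,-1.75,0,0]
  ]
}}

```text
time_s: 49.2
position: [0.3905, 0.1651, 0.4081]
ee_rot: [0.724, 0.689, -0.001, -0.0]
wrist_force: [0.2, -0.2, 0.2]
gripper_width: 0.0869
grasp_force: 0.0
```

{"method": "arm_command", "body": {
  "increments": [
    [1,0.8,-0.35,0,0.1],
    [1,1.6,-0.7,0,0.2],
    [1,2.4,-1.05,0,0.3],
    [1,2.8,-1.21,0,0.4],
    [1,2.81,-1.21,0,0.448]
  ]
}}

```text
time_s: 49.7
position: [0.3469, 0.2813, 0.4083]
ee_rot: [0.859, 0.512, -0.001, -0.0]
wrist_force: [-0.1, -0.7, -0.4]
gripper_width: 0.0869
grasp_force: 0.0
```

```bash
python3 - <<'E'
from blk import *
st(); snap('wrist','w25'); s=blockfit(['w25'],(.35,.278)); go([s[0],s[1],.026],s[2]+np.pi/2)
E
```

```text
t 49.7 grasp [0.3467 0.2812 0.2443] a 1.0756 tilt [-0.0016 -0.0004] F [-0.12 -0.68 -0.35] w 0.0869 gf 0.0 j [ 0.67 -0.26 -1.21  1.89 -0.25  1.36 -0.96]
['w25'] [ 0.3507  0.2761 -0.4786] cost 0.077
now-axes [-0.046, 0.11, 5.457] after-twist axes [-0.048, 0.109, 5.457] twist -0.02
```

```bash
python3 - <<'E'
from blk import *
im=cv2.imread('pics/w25.png'); h=cv2.cvtColor(im,cv2.COLOR_BGR2HSV)
m=((h[:,:,1]<60)&(h[:,:,2]>110)).astype(np.uint8); n,l,s,c=cv2.connectedComponentsWithStats(m)
g=np.array([.3507,.2761]); a=1.07; X=np.array([np.cos(a),np.sin(a)]);Y=np.array([np.sin(a),-np.cos(a)])
for i in range(1,n):
    if s[i][4]>150:
        p=np.array([pt('w25',u,v,.01)[:2]-g for v,u in np.argwhere(l==i)[::7]]); print(s[i].tolist(),'toolX',(p@X).min().round(3),(p@X).max().round(3),'toolY',(p@Y).min().round(3),(p@Y).max().round(3),'mind',np.hypot(*p.T).min().round(3))
E
```

```text
[129, 0, 105, 85, 3039] toolX 0.096 0.182 toolY -0.154 -0.035 mind 0.135
[426, 161, 86, 80, 3635] toolX -0.1 0.008 toolY 0.214 0.333 mind 0.222
[88, 274, 342, 22, 6786] toolX -0.189 -0.153 toolY -0.245 0.237 mind 0.155
```

{"method": "arm_command", "body": {
  "increments": [
    [1,-0.04,0.1,0.9,-0.02],
    [1,-0.04,0.11,1.9,-0.02],
    [1,-0.04,0.11,2.9,-0.02],
    [1,-0.04,0.11,3.9,-0.02],
    [1,-0.04,0.11,4.8,-0.02]
  ]
}}

```text
time_s: 50.25
position: [0.3511, 0.2743, 0.2139]
ee_rot: [0.854, 0.52, -0.002, -0.001]
wrist_force: [1.6, 0.5, 0.9]
gripper_width: 0.0871
grasp_force: 0.0
```

{"method": "arm_command", "body": {
  "increments": [
    [1,0,0,0.3,0],
    [1,0,0,0.5,0],
    [0.8,0,0,0.62,0],
    [0.5,0,0,0.62,0],
    [0.2,0,0,0.62,0]
  ]
}}

```text
time_s: 50.75
position: [0.3523, 0.2755, 0.1934]
ee_rot: [0.854, 0.52, 0.001, 0.0]
wrist_force: [0.3, 0.2, 0.2]
gripper_width: 0.0703
grasp_force: 0.0
```

{"method": "arm_command", "body": {
  "increments": [
    [0.2,0,0,0,0],
    [0.2,0,0,0,0],
    [0.2,0,0,0,0],
    [0.2,0,0,0,0],
    [0.2,0,0,0,0]
  ]
}}

```text
time_s: 51.25
position: [0.3519, 0.2753, 0.1928]
ee_rot: [0.854, 0.52, 0.0, 0.0]
wrist_force: [-1.4, 0.1, 0.4]
gripper_width: 0.0312
grasp_force: 0.2
```

{"method": "arm_command", "body": {
  "increments": [
    [0.2,0,0,0,0],
    [0.2,0,0,-0.5,0],
    [0.2,0,0,-1.4,0],
    [0.2,0,0,-2.4,0],
    [0.2,0,0,-3.4,0]
  ]
}}

```text
time_s: 51.75
position: [0.3516, 0.2755, 0.3293]
ee_rot: [0.854, 0.521, -0.001, -0.002]
wrist_force: [1.8, -2.0, 0.0]
gripper_width: 0.0294
grasp_force: 20.0
```

```bash
python3 - <<'E'
from blk import *
st(); go([.455,0,.25],1.526)
E
```

```text
t 51.75 grasp [0.351  0.2759 0.1653] a 1.0956 tilt [-0.0033  0.0019] F [ 1.78 -2.03  0.03] w 0.0294 gf 20.0 j [ 0.7  -0.09 -1.34  2.   -0.1   1.17 -1.08]
now-axes [-4.943, 5.45, -2.116] after-twist axes [-6.766, 2.891, -2.116] twist -0.43
```

{"method": "arm_command", "body": {
  "increments": [
    [0.2,-0.1,0.1,-0.4,0],
    [0.2,-0.3,0.3,-0.8,0],
    [0.2,-0.6,0.65,-1.2,0],
    [0.2,-1.1,1.2,-1.6,0],
    [0.2,-1.7,1.9,-1.8,0]
  ]
}}

```text
time_s: 52.25
position: [0.3881, 0.1805, 0.4022]
ee_rot: [0.853, 0.521, 0.001, 0.001]
wrist_force: [1.3, 0.3, -0.7]
gripper_width: 0.03
grasp_force: 20.0
```

{"method": "arm_command", "body": {
  "increments": [
    [0.2,-0.6,0.66,0,0],
    [0.2,-1.3,1.43,0,0],
    [0.2,-2,2.2,0,0],
    [0.2,-2.7,2.95,0,0],
    [0.2,-3.24,3.55,0,0]
  ]
}}

```text
time_s: 52.75
position: [0.4551, -0.0027, 0.4004]
ee_rot: [0.855, 0.519, -0.0, 0.0]
wrist_force: [0.2, -0.2, -0.0]
gripper_width: 0.0297
grasp_force: 20.0
```

```bash
python3 - <<'E'
from blk import *
st(); t=W([.487,-.349,-.045],[.042,-.032,0]); print(t); go([t[0],t[1],.17],1.526)
E
```

```text
t 52.75 grasp [ 0.4551 -0.0028  0.2364] a 1.0922 tilt [-0.0004 -0.0006] F [ 0.21 -0.16 -0.  ] w 0.0297 gf 20.0 j [ 0.79 -0.09 -0.78  1.89 -0.07  1.32 -0.46]
[ 0.52751797 -0.38285697  0.        ]
now-axes [-7.603, 5.983, 1.66] after-twist axes [-9.414, 2.233, 1.66] twist -0.434
```

{"method": "arm_command", "body": {
  "increments": [
    [0.2,-0.6,0.47,0,0],
    [0.2,-1.4,1.1,0,0],
    [0.2,-2.2,1.73,0,0],
    [0.2,-3,2.36,0,0],
    [0.2,-3.8,3,0,0]
  ]
}}

```text
time_s: 53.25
position: [0.4917, -0.1918, 0.4005]
ee_rot: [0.854, 0.52, -0.0, -0.0]
wrist_force: [0.1, 1.3, 0.8]
gripper_width: 0.0297
grasp_force: 20.0
```

{"method": "arm_command", "body": {
  "increments": [
    [0.2,-0.8,0.63,0,-0.1],
    [0.2,-1.6,1.26,0.4,-0.2],
    [0.2,-2.5,1.97,0.8,-0.3],
    [0.2,-3.3,2.6,1.2,-0.4],
    [0.2,-3.8,2.98,1.6,-0.434]
  ]
}}

```text
time_s: 53.75
position: [0.5271, -0.3841, 0.335]
ee_rot: [0.722, 0.692, -0.001, -0.0]
wrist_force: [-0.6, -0.2, -0.3]
gripper_width: 0.0299
grasp_force: 20.0
```

{"method": "arm_command", "body": {
  "increments": [
    [0.2,0,0,0.2,0],
    [0.2,0,0,0.8,0],
    [0.2,0,0,1.4,0],
    [0.2,0,0,1.9,0],
    [0.2,0,0,2.1,0]
  ]
}}

```text
time_s: 54.25
position: [0.5272, -0.3786, 0.2504]
ee_rot: [0.722, 0.692, -0.0, -0.002]
wrist_force: [-0.0, -0.6, -0.9]
gripper_width: 0.0299
grasp_force: 20.0
```

```bash
python3 - <<'E'
from blk import *
st(); go([.5275,-.3845,.085],1.526)
E
```

```text
t 54.25 grasp [ 0.5267 -0.3781  0.0864] a 1.5288 tilt [-0.003   0.0028] F [-0.04 -0.57 -0.94] w 0.0299 gf 20.0 j [ 1.    0.49 -0.54  1.61  0.27  1.13  0.35]
now-axes [-0.148, 0.013, 0.035] after-twist axes [-0.148, 0.013, 0.035] twist 0.003
```

{"method": "arm_command", "body": {
  "increments": [
    [0.2,-0.1,0.01,0,0],
    [0.2,-0.1,0.01,0,0],
    [0.4,-0.1,0.01,0,0],
    [0.5,-0.1,0.01,0,0],
    [0.5,-0.1,0.01,0,0]
  ]
}}

```text
time_s: 54.75
position: [0.5283, -0.3842, 0.2537]
ee_rot: [0.722, 0.692, 0.0, 0.001]
wrist_force: [0.1, -0.5, 0.5]
gripper_width: 0.041
grasp_force: 0.0
```

{"method": "arm_command", "body": {
  "increments": [
    [0.5,0,0,0,0],
    [0.5,0,0,-0.8,0],
    [0.5,0,0,-1.8,0],
    [1,0,0,-3,0],
    [1,0,0,-4,0]
  ]
}}

```text
time_s: 55.25
position: [0.528, -0.3839, 0.4155]
ee_rot: [0.722, 0.692, 0.0, 0.001]
wrist_force: [1.4, -0.5, 0.5]
gripper_width: 0.0528
grasp_force: 0.0
```

{"method": "arm_command", "body": {
  "increments": [
    [1,0,0,-0.3,0],
    [1,0,0,-0.6,0],
    [1,0,0,-0.9,0],
    [1,0,0,-1,0],
    [1,0,0,-1,0]
  ]
}}

```text
time_s: 55.75
position: [0.528, -0.3842, 0.4523]
ee_rot: [0.722, 0.692, -0.0, -0.0]
wrist_force: [0.4, 0.1, -0.7]
gripper_width: 0.0851
grasp_force: 0.0
```

```bash
python3 - <<'E'
from blk import *
st(); snap('wrist','w26'); panmap('w26'); snap('scene','s26'); snap('side','d26'); pale('s26',(100,110,340,340)); pale('d26',(170,150,340,340))
# paddle and pin as at the start / after parking
S=np.array([.6018,.0975,.1755])
for f in ('scene0','s26'):
    im=cv2.imread(f'pics/{f}.png'); print(f,[im[int(round(v)),int(round(u))].tolist() for u,v in [proj(f,W(S,[x/1e3,.015,z/1e3])) for x in(-20,0,20) for z in (65,90,112)]])
for f in ('d9','d26'):
    im=cv2.imread(f'pics/{f}.png').astype(int); print(f,[im[int(round(v)),int(round(u))].tolist() for u,v in [proj(f,W(S,[-.102,.12,z/1e3])) for z in (120,150,176,190,205,215)]])
a=cv2.imread('pics/d9.png').astype(int);b=cv2.imread('pics/d26.png').astype(int); d=(np.abs(a-b).max(2)>45)
u,v=map(int,proj('d9',W(S,[-.102,.12,.18]))); print('pin region changed px',d[v-25:v+25,u-15:u+15].sum())
# pan/mat edges in wrist, and distractors vs start
a=cv2.imread('pics/scene0.png').astype(int);b=cv2.imread('pics/s26.png').astype(int); d=(np.abs(a-b).max(2)>60).astype(np.uint8); d=cv2.morphologyEx(d,cv2.MORPH_OPEN,np.ones((2,2))); n,l,s,c=cv2.connectedComponentsWithStats(d)
print([s[i].tolist() for i in range(1,n) if s[i][4]>12 and s[i][1]>100])
E
```

```text
t 55.75 grasp [ 0.528  -0.3841  0.2883] a 1.5279 tilt [-0.0005  0.0005] F [ 0.41  0.14 -0.73] w 0.0851 gf 0.0 j [ 1.02  0.36 -0.57  1.35  0.2   1.48  0.41]
  60 .....................BB.......
  52 ....BBBBBBBBBBB....BBBBBBB....
  44 .....BBBBBBBBBB....BBBBBBB....
  36 .....BBBBBBBBBB....BBBBBBB....
  28 ....................BBBBBB....
  20 ....................BBBBBBB...
  12 BBBBBBBBBBBBBBBBBBBBBBBBBBBBBB
   4 BBBBBBBBBBBBBBBBBBBBBBBBBBBBBB
  -4 BBBBBBBBBBBBBBBBBBBBBBBBBBBBBB
 -12 BBBBBBBBBBBBBBBBBBBBBBBBBBBBBB
 -20 ...............BBB............
 -28 ....BBBBBBBBBB..BBBBBBBBBB....
 -36 ....BBBBBBBBBB..BBBBBBBBBB....
 -44 ....BBBBBBBBBB..BBBBBBBBBB....
 -52 ....BBBBBBBBBB..BBBBBBBBBB....
 -60 ..............................
s26 [301, 231, 23, 11, 101] [0.765 0.052]
s26 [146, 261, 53, 48, 1172] [ 0.477 -0.338]
s26 [173, 283, 46, 47, 732] [ 0.584 -0.368]
s26 [335, 330, 6, 11, 42] [ 0.966 -0.269]
d26 [272, 176, 50, 26, 532] [ 0.508 -0.36 ]
d26 [317, 188, 19, 23, 188] [ 0.387 -0.3  ]
d26 [171, 190, 11, 11, 40] [ 0.929 -0.143]
d26 [209, 198, 10, 9, 57] [ 0.773 -0.143]
d26 [180, 221, 28, 17,
[... 406 characters left out ...]
108, 116], [149, 165, 177], [141, 154, 166], [144, 159, 170], [229, 246, 255]]
d26 [[135, 148, 157], [104, 108, 117], [150, 166, 177], [141, 155, 166], [145, 160, 171], [228, 245, 255]]
pin region changed px 432
[[121, 114, 9, 11, 59], [143, 121, 8, 3, 18], [141, 126, 27, 45, 843], [256, 144, 6, 5, 24], [262, 145, 5, 5, 20], [117, 167, 82, 81, 2400], [233, 167, 15, 8, 65], [0, 190, 51, 113, 2689], [224, 201, 16, 8, 86], [245, 212, 11, 8, 31], [260, 214, 12, 7, 29], [216, 222, 69, 48, 1423], [194, 229, 18, 9, 114], [129, 254, 79, 70, 1927], [235, 280, 16, 17, 166], [157, 289, 5, 5, 15], [238, 296, 5, 6, 15], [2, 304, 5, 5, 20], [0, 307, 40, 33, 626], [0, 310, 4, 5, 15], [0, 347, 14, 20, 157]]
```

```bash
python3 -c "
from bench import env
print(env.close_job())"
```

```text
the job is handed in; nothing more can be done
None
```

The job is handed in at about 56 s: by my last camera checks all eight hornbeam blocks are in the pan in the middle of the mat, the pin hangs in the notch, the gate is shut, and the mallet and loupe look unmoved; I did not check the try square and wippen separately, and the fingertips hit the bench once at about 42 N while picking up a loose block.

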